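# Wedge the sharpening stone tight in its bench holder

### The job

Slide the sharpening stone along its wooden holder until it is fully home against the far stop, stand the loose yellow wedge upright in the slot that opens at the other end (thin end down, sloped face towards the end block), then tap or press it down firmly by feel (falling in by its own weight is not enough) until it locks the stone tight and stays tight when you let go. A firm push of about 20 N does it, however deep the wedge then sits; do not drive it so hard that it squeezes the stone with more than 70 N, and leave the jar, the wax and the thread spool where they are.

Things in the scene. Friction and masses are not known exactly. Their poses are not given: they have to be found in the camera images.
- holder_mid (a point): Wooden holder screwed to the bench: bed 92 mm wide (x), 252 mm long (y), 12 mm thick. Point on the bed's top face, 12 mm above the bench; +y runs along the holder to the far stop (dark block, inner face at y = +85 mm, top 30 mm above this point), z is up. The stone lies between two low side rails (tops 10 mm above this point, outer faces at x = +-36 mm, 2 mm clearance a side).
- block_place (a point): Point of the holder under the usual place of the dark end block (66 mm wide, top 44 mm above the bed), which ends the slot. Its inner face leans outwards going up by 18 mm per 100 mm, as the wedge does. It is screwed on anew each time, up to 2 mm either way along y, not measured here: so the depth at which the wedge locks differs by up to 11 mm either way and must be felt.
- stone_mid (a point): Centre of the loose sharpening stone (grey over red-brown), 50 x 150 x 36 mm (x, y, z), about 0.55 kg, axes as the holder's. It starts 8 to 11 mm short of the far stop; home, its centre is at y = +10 mm, z = +18 mm in the frame of holder_mid. Its upper 26 mm stand above the rails and can be gripped across the 50 mm width.
- slot (a point): Point of the holder at the slot's mouth: level with the stone's top (48 mm above the bench), mid-width, in the plane of the stone's end face when home; axes as holder_mid. The slot lies on its -y side. Stone home, it is 21 mm wide here, 15 mm at the bed (+-2), open below. The wedge locks with its thin end about 30 mm (17 to 43) below this point. With the stone not home it is too narrow.
- wedge_mid (a point): Loose yellow wooden wedge, 36 mm wide (x), 80 mm tall, 0.05 kg, thin end down in a small rest (walls 22 mm high). Point half-way up, 8 mm from the flat face. The flat upright face (y = +8 mm) belongs against the stone; the sloped face looks to -y: 16 mm thick at the foot, 30.4 mm at the top (top face y = +8 to -22.4 mm). The 36 mm faces are parallel, good to grip. Once driven it holds by friction.
- jar: Bystander: small teal dye jar, 43 mm across, 50 mm tall; origin under its centre.
- wax: Bystander: yellow block of beeswax, 36 x 58 x 20 mm; origin under its centre.
- thread: Bystander: spool of dark thread, 40 mm across, 55 mm tall; origin near its underside.
- wedge: The same wedge as a body (for the rules on force and rest); origin at the middle of its thin end, 40 mm below wedge_mid.
- stone: The same stone as a body (for the rules on force and rest); origin under its centre, 18 mm below stone_mid.
There are look-alikes about, which are no part of the job. There is more than one size of the stone; the job needs the largest.

How it is judged:
On the way, in this order (a step that is already met when the one before it is completed fails the run):
1. the stone is home against the far stop (within 2.5 mm) (y of stone_mid in the frame of holder_mid above 0.0075 m and z of stone_mid in the frame of holder_mid below 0.021 m), for 0.2 s.
2. the wedge stands in the slot, its thin end at least 6 mm below the stone's top (all of step 1 and z of wedge_mid in the frame of slot below 0.034 m and x of wedge_mid in the frame of slot between -0.012 and 0.012 m and y of wedge_mid in the frame of slot between -0.02 and 0 m), for 0.1 s.
3. the gripper presses on the wedge with over 10 N while the wedge squeezes the stone with over 12 N (all of step 1 and z of wedge_mid in the frame of slot below 0.026 m and x of wedge_mid in the frame of slot between -0.012 and 0.012 m and y of wedge_mid in the frame of slot between -0.02 and 0 m and contact force between the fingers and wedge above 10 N and contact force between wedge and stone above 12 N), for 0.04 s.
At the end, for the whole second after the job is handed in: Stone home (within 2.5 mm of the far stop) and flat on the bed; wedge upright in the slot (tilt under 0.1 rad, square within 0.15 rad, within 12 mm of the middle, thin end 14 mm or more below the stone's top), let go, at rest and still squeezing the stone with over 12 N (all of step 1 and z of wedge_mid in the frame of slot below 0.026 m and x of wedge_mid in the frame of slot between -0.012 and 0.012 m and y of wedge_mid in the frame of slot between -0.02 and 0 m and angle between wedge_mid's own z axis and vertical below 0.1 rad and angle between the y axis of wedge_mid and the y axis of slot, either way round below 0.15 rad and contact force between wedge and stone above 12 N and linear speed of each of wedge, stone below 0.01 m/s); the robot touches nothing.
It fails at once if the wedge squeezes the stone with more than 70 N (contact force between wedge and stone above 70 N).
It fails at once if a bystander (jar, wax, thread spool) is moved by more than 20 mm (distance of any of jar, wax, thread from where it was at the start of the episode above 0.02 m).
It also fails if it takes over 54 s, if anything falls off the work surface, if the arm or the gripper's body presses on something with over 40 N, if the wrist force passes 120 N, or if a joint passes its speed limit or range.

### The arm

A 6-joint arm with a two-finger parallel gripper is mounted at the origin on a cart in front of the work surface, level with it; the furniture and walls round the work are solid. World frame = base frame: x ahead of the robot, y to its left, z up, the work surface at z = 0. Lengths are in m, angles in rad, forces in N, time in s.
With the tool pointing down it reaches from about 0.225 to 0.875 m from the base axis. Payload 3.4 kg.
Tool frame: the origin (TCP) lies midway between the tips of the shut fingers; the grasp point (between the pads) lies 19 mm behind it (manip.pinch_z is the z of the grasp point in the tool frame, in m); z points along the fingers, x is the direction in which the jaws open and shut, and the axes are right-handed (so a half turn about z gives the same grasp; the last joint's range is limited). The gripper opens to 85 mm and grips with 20 to 120 N. Pads are 22 mm wide; open, the fingers measure 114 mm over their backs; the gripper's body (76 mm by 85 mm) begins 54 mm behind the grasp point. The pads swing forward as they close: fully open they stand 13 mm farther back than shut.
Start: joints at [-1.358, 0.276, 1.505, -0, 1.361, -0.121], TCP at [0.188, -0.543, 0.231] pointing down, gripper open.
Joint ranges: [-2.89, 2.89], [-0.75, 2.08], [0.22, 2.7], [-1.18, 4.32], [0.11, 2.71], [-2.7, 2.7]. Speed limits (rad/s): [2.57, 2.57, 3.14, 3.14, 3.14, 3.14].

### API

Orientations are given as a unit quaternion [w, x, y, z].
In Python, from rig import manip gives the robot as it stands. The module is installed in compiled form; this text tells all that it offers.
- The arm moves only by the tool drive_tool, never from a script. Its argument "steps" is a list of rows, each a list of 5 numbers: the shift along the tool's x, y, z in mm, then the turn about the tool's z in rad, then the gripper command: -1 is shut, 1 is fully open, values between are in proportion. A call has 1 to 5 rows; each row is the pose to reach, as a shift and turn from the pose measured when the call began, along the tool's axes at that moment; what a row does not reach only later rows make up. A row lasts 1/10 s, in which the tool goes at most 50 mm and 8.59 degrees, less where a joint would pass 70% of its speed; a pose out of reach is approached as far as the arm can. A call with a gripper value outside its range is refused whole. The fingers move at their own pace and stop on an object; "squeeze" is the grip in N (left out, the last holds). Time passes only in rows, so rows that repeat a pose let the fingers close. It gives the time, the measured TCP pose, the force and the opening at its end, in the units of the state.
- manip.get_state(): the state, without advancing time (a new reading comes with each control period).
- manip.get_image(name): name is "scene" or "side" or "wrist"; returns the picture (480x640x3 uint8, blue, green, red); there is no depth.
- manip.get_calibration(name): a dict with "camera_matrix" (3x3 intrinsics, pixels), "rvec" (rotation vector, rad) and "tvec" (3), from world to camera coordinates, as OpenCV has them. Camera axes: x right, y down, z forward; pixel columns grow to the right and rows downward; lengths in m; the calibration is good to about 2 mm. A picture is of the moment at which its call begins: read the wrist's pose just before it. get_calibration takes no time and is no camera call; for the wrist camera it gives the pose at the moment of the call.
- manip.sign_off(): hands the job in, once; it reports no verdict.
Trained networks look in the newest picture that a camera, given by its name, has taken for a name from the list of things; names that differ only in an ending like _2 or _b are one class to them, and where a whole thing is asked for, a point or a joint stands for the part that bears it (a point fixed in the world has none). Each returns a list of dicts, best first, with "conf" (0 to 1); they miss things now and then, are a little off and sometimes report something else, mostly with a low value. They report only what shows in the picture. A call takes as long as a camera call. They do not tell look-alikes from the thing itself.
- manip.masks_of(camera, name): "pixels" (480x640 bool, what is visible of it) and "location" ([column, row] in pixels, amid what is visible of it).
The state is a dict: "clock": time; "qpos": joint angles; "qd": joint speeds; "effort": joint torques, N m; "position": TCP position; "ee_rot": TCP orientation; "contact_force": force on the tool from outside, world axes, zero at the start; "moment": the same for the moment, N m; "width": finger opening in m.
Only numpy, scipy, OpenCV 4.12 (cv2) and the standard library are available. Lean on these libraries where they do the work, as an engineer would, in place of code of your own. Each camera call takes 0.05 s, during which the arm holds its last target.

## Working session

There is one attempt and no reset: what is moved stays moved. The work goes in short steps, Python scripts to look and compute and a tool call to move; the robot and the scene stay as the last step left them, time stands still between calls to the robot, and variables do not carry over. Pictures are saved under pics/ and viewed, and the job is handed in when it is done.

Besides the shell and the picture viewer there is one more tool, called after "Request:" as a command line: name --pt "numbers of a row" for each row, then --argument value for the rest. drive_tool: Moves the arm, as the interface text tells. Its arguments: {"type":"object","properties":{"steps":{"type":"array","items":{"type":"array","items":{"type":"number"}}},"squeeze":{"type":"number"}},"required":["steps"]}

```bash
mkdir -p pics; ls; python3 - <<'E'
from rig import manip
import cv2
s=manip.get_state(); print({k:(v if not hasattr(v,'tolist') else v.tolist()) for k,v in s.items()}, manip.pinch_z)
for n in ("scene","side","wrist"):
    im=manip.get_image(n); cv2.imwrite(f"pics/a_{n}.png",im)
    c=manip.get_calibration(n); print(n,c)
E
```

```text
pics
{'clock': 0.0, 'qpos': [-1.3579958204935842, 0.2766139429118477, 1.5061471739393852, -1.6474734791756522e-05, 1.3606724643787294, -0.12100310355791619], 'qd': [0.0011217202187287184, -0.0006491005986766796, 0.00011411528197176129, -0.000424561545292703, -0.002316619082841989, -0.00048709540866986173], 'effort': [-0.00018138498489861377, -41.67804837226868, -24.580857753753662, -0.0006894669240864459, 0.010882025817409158, -2.7311904204907478e-05], 'position': [0.18826842638657895, -0.5427492192926984, 0.23042329739706835], 'ee_rot': [-0.0006143664408605215, 0.8147518601960668, -0.579809071150812, -0.000685472215126273], 'contact_force': [-1.4163392605919622, -0.3961564578581147, 0.04233074936159387], 'moment': [0.005759657951766418, -0.02723825057032716, -0.05047334118191154], 'width': 0.0854278174416399} -0.0187
scene {'camera_matrix': array([[563.39671117,   0.        , 315.02621214],
       [  0.        , 563.39671117, 250.60023052],
       [  0.        ,   0.        ,   1.        ]]), 'rvec': array([ 0.84585625, -2.48070454,  1.19572702]), 'tvec': array([0.43701908, 0.28129998, 0.7655618 ])}
side {'camera_matrix': array([[600.22637288,   0.        , 326.4904883 ],
       [  0.        , 600.22637288, 252.12185026],
       [  0.        ,   0.        ,   1.        ]]), 'rvec': array([ 0.30952852, -2.46809952,  1.66614192]), 'tvec': array([0.52421795, 0.14376725, 1.12199151])}
wrist {'camera_matrix': array([[409.6076035 ,   0.        , 319.99314451],
       [  0.        , 409.6076035 , 231.86852432],
       [  0.        ,   0.        ,   1.        ]]), 'rvec': array([-2.37085248,  1.68637787,  0.23678173]), 'tvec': array([-0.57552954, -0.03328229,  0.37979757])}
```

View pics/a_scene.png

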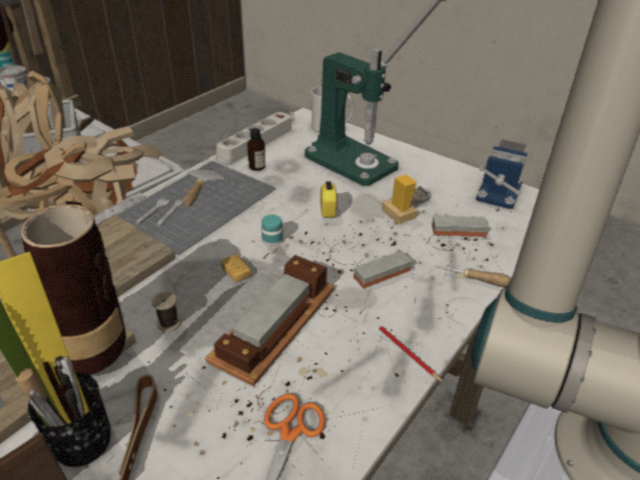

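View pics/a_side.png

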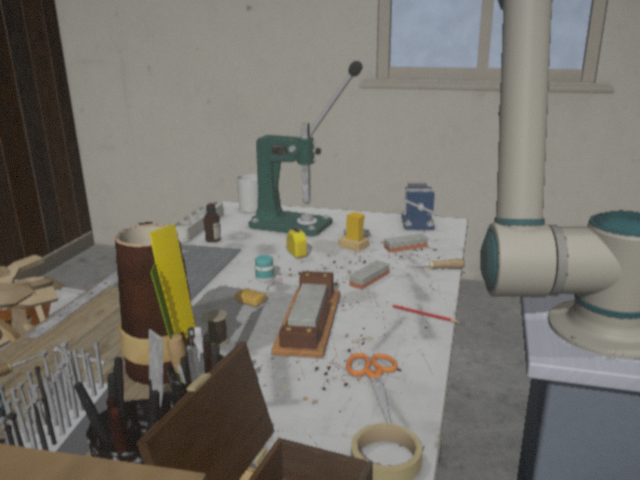

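View pics/a_wrist.png

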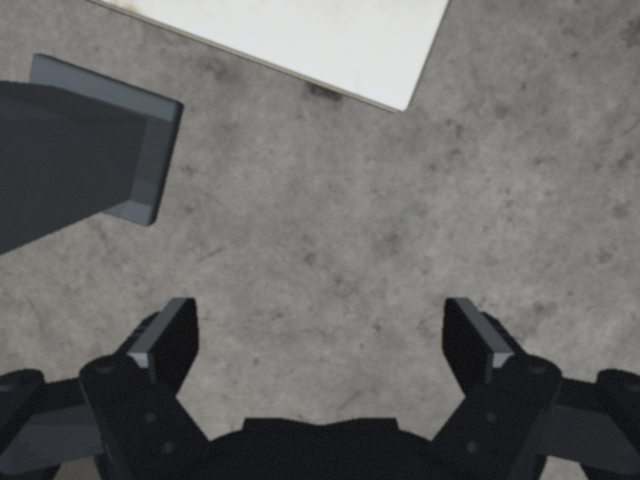

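```bash
cat > h.py <<'E'
import numpy as np, cv2
from rig import manip
def cam(n,c=None):
    c=c or manip.get_calibration(n); R=cv2.Rodrigues(np.array(c["rvec"],float))[0]; return np.array(c["camera_matrix"]),R,np.array(c["tvec"],float).ravel()
def bp(n,uv,z,c=None):
    K,R,t=cam(n,c); uv=np.atleast_2d(np.array(uv,float))
    d=(R.T@np.linalg.inv(K)@np.c_[uv,np.ones(len(uv))].T).T; o=-R.T@t
    return o+d*((z-o[2])/d[:,2])[:,None]
def proj(n,P,c=None):
    K,R,t=cam(n,c); p=(K@(R@np.atleast_2d(P).T+t[:,None])).T; return p[:,:2]/p[:,2:]
def tri(n1,u1,n2,u2):
    A=[]
    for n,u in((n1,u1),(n2,u2)):
        K,R,t=cam(n); P=K@np.c_[R,t]; A+= [u[0]*P[2]-P[0],u[1]*P[2]-P[1]]
    X=np.linalg.svd(np.array(A))[2][-1]; return X[:3]/X[3]
E
python3 - <<'E'
from h import *
out={}
im={n:cv2.imread(f"pics/a_{n}.png") for n in("scene","side")}
for n in ("scene","side"):
    for k in("stone","wedge","holder_mid","jar","wax","thread"):
        r=manip.masks_of(n,k)
        for m in r[:4]: 
            ys,xs=np.nonzero(m["pixels"]); print(n,k,round(m["conf"],2),np.round(m["location"]),len(xs),xs.min(),xs.max(),ys.min(),ys.max())
c=im["scene"][240:390,190:350]; cv2.imwrite("pics/b1.png",cv2.resize(c,None,fx=5,fy=4.0*1.0,interpolation=cv2.INTER_CUBIC))
c=np.hstack([cv2.resize(im["scene"][160:240,300:440],None,fx=4,fy=4),]); cv2.imwrite("pics/b2.png",c)
c=im["side"][200:365,220:460]; cv2.imwrite("pics/b3.png",cv2.resize(c,None,fx=3.3,fy=3.3,interpolation=cv2.INTER_CUBIC))
print(manip.get_state()["clock"])
E
```

```text
scene stone 0.97 [272. 313.] 2906 233 309 274 351
scene stone 0.97 [460. 224.] 1068 432 487 216 236
scene stone 0.17 [236. 265.] 551 221 251 254 281
scene wedge 0.68 [402. 190.] 661 391 416 174 210
scene holder_mid 0.92 [256. 348.] 3487 206 334 283 385
scene jar 0.64 [254. 351.] 3464 205 334 283 385
scene jar 0.58 [273. 231.] 576 262 282 214 245
scene wax 0.69 [234. 265.] 533 221 251 255 281
scene thread 0.75 [165. 310.] 794 153 180 292 331
side stone 0.96 [310. 307.] 1269 288 326 284 326
side stone 0.7 [366. 276.] 712 349 388 261 289
side stone 0.65 [404. 243.] 644 384 428 234 252
side wedge 0.77 [357. 226.] 517 345 364 211 241
side holder_mid 0.79 [306. 333.] 2023 272 339 290 358
side jar 0.87 [261. 269.] 426 255 272 255 280
side wax 0.6 [251. 299.] 430 235 265 288 306
side wax 0.22 [358. 226.] 500 345 364 212 240
side thread 0.78 [216. 327.] 682 205 228 310 346
side thread 0.63 [311. 308.] 1243 288 326 284 326
0.75
```

View pics/b1.png

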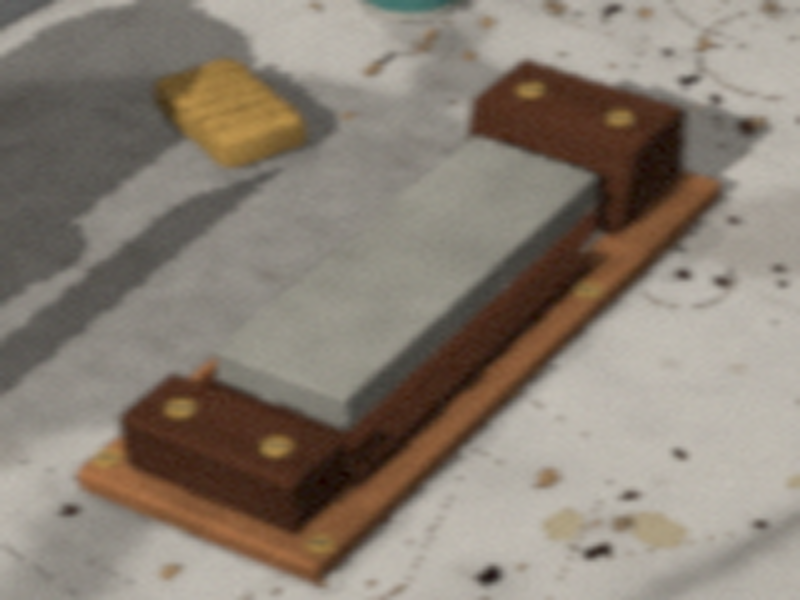

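View pics/b2.png

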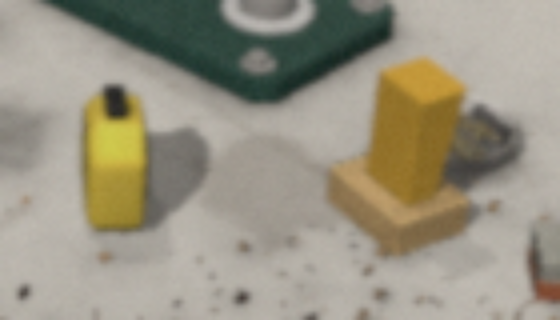

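View pics/b3.png

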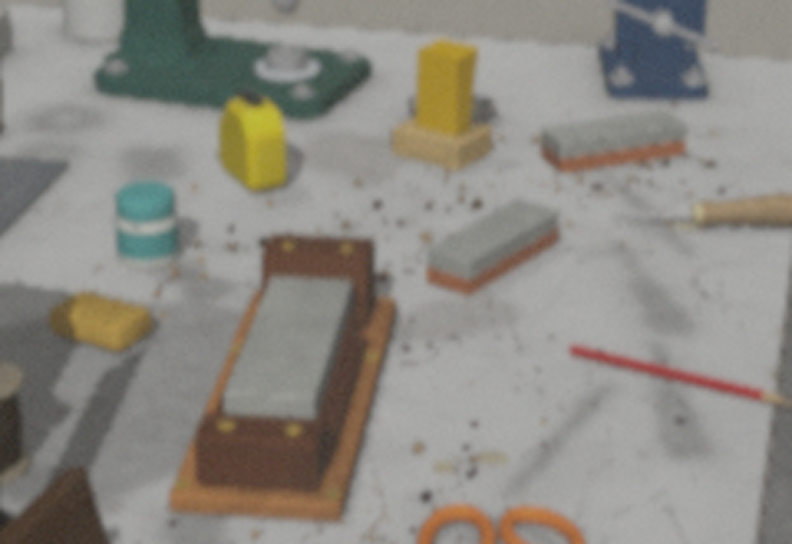

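```bash
python3 - <<'E'
from h import *
from scipy.optimize import least_squares
for n,u in (("scene",[(206,359),(253.5,381),(334,285)]),("side",[(272,351),(322.4,355),(339.7,291)])):
    P=bp(n,u,0.012); print(n,P.round(4), np.linalg.norm(P[0]-P[1]),np.linalg.norm(P[2]-P[1]))
    for i,j in((0,1),(1,2)): d=P[j]-P[i]; print(np.degrees(np.arctan2(d[1],d[0])))
print(manip.get_calibration("wrist"))
# others
for n,u in (("scene",[(404.5,175),(273,245),(236,268)]),):
    print(bp(n,u,0.01))
# wedge top corners scene (crop/4+300,160)
w=np.array([(385,68),(428,58),(464,88),(420,103)])/4+[300,160]
print(bp("scene",w,0.089))
w=np.array([(420,48),(470,40),(477,55),(423,62)])/3.3+[220,200]
print(bp("side",w,0.089))
# rest
w=np.array([(328,172),(395,212+10),(468,200)])/4+[300,160]
print(bp("scene",w,0.022))
E
```

```text
scene [[ 0.5753  0.244   0.012 ]
 [ 0.4893  0.2303  0.012 ]
 [ 0.5187 -0.0164  0.012 ]] 0.08708049326850478 0.2484351288616413
-170.9351832939935
-83.20599626811006
side [[ 0.5754  0.2433  0.012 ]
 [ 0.4877  0.235   0.012 ]
 [ 0.5174 -0.0167  0.012 ]] 0.08809197100386136 0.25336018818128353
-174.53667420014483
-83.27963043266637
{'camera_matrix': array([[409.6076035 ,   0.        , 319.99314451],
       [  0.        , 409.6076035 , 231.86852432],
       [  0.        ,   0.        ,   1.        ]]), 'rvec': array([-2.36993758,  1.68610627,  0.23504785]), 'tvec': array([-0.57631214, -0.03332905,  0.37961265])}
[[ 0.61219718 -0.42809609  0.01      ]
 [ 0.68066728 -0.03841473  0.01      ]
 [ 0.68958504  0.05630565  0.01      ]]
[[ 0.5626062  -0.29080169  0.089     ]
 [ 0.55032088 -0.31324898  0.089     ]
 [ 0.5214381  -0.29928546  0.089     ]
 [ 0.53172799 -0.27296735  0.089     ]]
[[ 0.562919   -0.28819841  0.089     ]
 [ 0.53039856 -0.31565645  0.089     ]
 [ 0.51833678 -0.28191803  0.089     ]
 [ 0.55361945 -0.25697531  0.089     ]]
[[ 0.58302337 -0.28028668  0.022     ]
 [ 0.53154126 -0.26273182  0.022     ]
 [ 0.51175446 -0.30394185  0.022     ]]
```

```bash
cat >> h.py <<'E'
from scipy.spatial.transform import Rotation as Ro
def tool():
    s=manip.get_state(); w,x,y,z=s["ee_rot"]; R=Ro.from_quat([x,y,z,w]).as_matrix(); return s,np.array(s["position"]),R
def go(xyz,yaw=None,sym=True):
    s,p,R=tool(); d=R.T@(np.array(xyz)-p)*1000; cy=np.arctan2(R[1,0],R[0,0]); t=0
    if yaw is not None:
        t=cy-yaw; P=np.pi if sym else 2*np.pi; t=(t+P/2)%P-P/2
    print("shift mm",d.round(1),"turn",round(t,3),"| yaw now",round(cy,3),"q",np.round(s["qpos"],3),"pos",p.round(4)); return d,t
def camtool():
    K,R,t=cam("wrist"); s,p,Rt=tool(); C=-R.T@t; print("cam in tool mm",(Rt.T@(C-p)*1000).round(1),"cam z in tool",(Rt.T@R[2]).round(3), "cam x in tool",(Rt.T@R[0]).round(3)); return C
E
python3 - <<'E'
from h import *
camtool(); go((0.50,-0.25,0.30),-0.5)
E
```

```text
cam in tool mm [   1.7  -71.3 -142.4] cam z in tool [-0.001  0.272  0.962] cam x in tool [ 1.    -0.     0.001]
shift mm [-175.  -390.5  -68.7] turn -0.737 | yaw now -1.237 q [-1.358  0.276  1.505  0.     1.361 -0.121] pos [ 0.1884 -0.5433  0.2314]
```

```bash
python3 - <<'E'
from h import *
go((0.53,-0.28,0.24),-0.524)
E
```

```text
shift mm [-136.8 -409.    -8.7] turn -0.713 | yaw now -1.237 q [-1.358  0.276  1.505  0.     1.361 -0.121] pos [ 0.1884 -0.5433  0.2314]
```

Request:
drive_tool --pt "-16 -47 -2 -0.14 1" --pt "-32 -94 -4 -0.28 1" --pt "-48 -141 -6 -0.42 1" --pt "-64 -188 -8 -0.56 1" --pt "-80 -235 -9 -0.71 1"

```text
clock: 1.25
position: [0.3856, -0.3895, 0.2408]
ee_rot: [0.0, 0.966, -0.258, 0.0]
contact_force: [-0.1, -1.2, -0.2]
width: 0.0853
```

```bash
python3 - <<'E'
from h import *
go((0.53,-0.28,0.24),-0.524)
E
```

```text
shift mm [  70.7 -166.9    0.8] turn 0.003 | yaw now -0.521 q [-0.917  0.229  1.546 -0.     1.365 -0.396] pos [ 0.3856 -0.3895  0.2408]
```

Request:
drive_tool --pt "18 -42 0 0 1" --pt "36 -84 0 0 1" --pt "54 -126 0 0 1" --pt "71 -167 0 0 1" --pt "71 -167 0 0 1"

```text
clock: 1.75
position: [0.5344, -0.2763, 0.2405]
ee_rot: [-0.001, 0.967, -0.255, 0.001]
contact_force: [-1.9, -0.7, 0.2]
width: 0.0851
```

```bash
python3 - <<'E'
from h import *
go((0.53,-0.28,0.24),-0.524)
import pickle
pickle.dump(manip.get_calibration("wrist"),open("cal_w1.pkl","wb"))
im=manip.get_image("wrist"); cv2.imwrite("pics/c1.png",im)
for m in manip.masks_of("wrist","wedge"): ys,xs=np.nonzero(m["pixels"]); print(m["conf"],m["location"],xs.min(),xs.max(),ys.min(),ys.max())
E
```

```text
shift mm [-2.   5.4  0.5] turn 0.008 | yaw now -0.516 q [-0.595  0.31   1.433  0.003  1.397 -0.079] pos [ 0.5344 -0.2763  0.2405]
0.55 [347.5, 229.1] 326 377 197 256
```

View pics/c1.png

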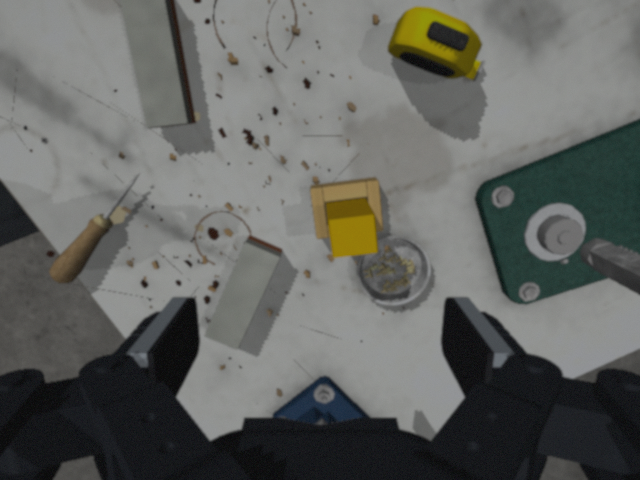

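```bash
python3 - <<'E'
from h import *
im=cv2.imread("pics/c1.png")
cv2.imwrite("pics/c2.png",cv2.resize(im[165:275,295:435],None,fx=5.5,fy=5.4,interpolation=cv2.INTER_CUBIC))
cal=manip.get_calibration("wrist"); import pickle; c0=pickle.load(open("cal_w1.pkl","rb")); print(cal["tvec"],c0["tvec"],manip.get_state()["clock"])
E
```

```text
[-0.60193838 -0.01741898  0.39323054] [-0.60420197 -0.01380941  0.39288257] 1.85
```

View pics/c2.png

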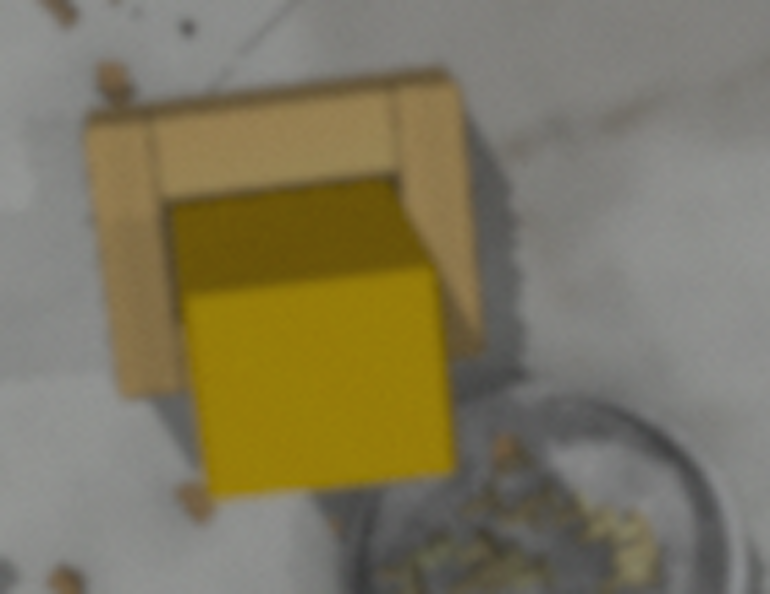

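```bash
python3 - <<'E'
from h import *
import pickle
c=pickle.load(open("cal_w1.pkl","rb"))
s=np.array([5.5,5.4]); o=np.array([295,165])
top=np.array([(185,292),(435,265),(455,470),(212,496)])/s+o
low=np.array([(170,206),(395,178)])/s+o
rest=np.array([(88,122),(455,80),(484,352),(122,394)])/s+o
for zt in (0.08,0.084,0.088):
    P=bp("wrist",top,zt,c); print(zt,P.round(4).tolist(),[round(1e3*np.linalg.norm(P[i]-P[(i+1)%4]),1) for i in range(4)])
Q=bp("wrist",low,0.022,c); Rr=bp("wrist",rest,0.022,c)
P=bp("wrist",top,0.084,c)
print("low",Q.round(4),np.linalg.norm(Q[0]-Q[1])); print("rest",Rr.round(4),[round(1e3*np.linalg.norm(Rr[i]-Rr[(i+1)%4]),1) for i in range(4)])
ux=P[1]-P[0]; print("edge yaw",np.degrees(np.arctan2(ux[1],ux[0])), [np.degrees(np.arctan2(*(P[j]-P[i])[[1,0]])) for i,j in((3,2),(3,0),(2,1))],np.degrees(np.arctan2(*(Rr[1]-Rr[0])[[1,0]])))
ux/=np.linalg.norm(ux); uy=np.array([-ux[1],ux[0],0])
for X in (*P,*Q,*Rr): print(((X-P[0])@ux*1e3).round(1),((X-P[0])@uy*1e3).round(1))
E
```

```text
0.08 [[0.5401, -0.2856, 0.08], [0.572, -0.2992, 0.08], [0.5604, -0.3275, 0.08], [0.5286, -0.314, 0.08]] [np.float64(34.7), np.float64(30.6), np.float64(34.6), np.float64(30.6)]
0.084 [[0.5405, -0.2847, 0.084], [0.572, -0.2981, 0.084], [0.5606, -0.326, 0.084], [0.5291, -0.3127, 0.084]] [np.float64(34.2), np.float64(30.2), np.float64(34.2), np.float64(30.2)]
0.088 [[0.5409, -0.2838, 0.088], [0.572, -0.297, 0.088], [0.5607, -0.3246, 0.088], [0.5297, -0.3114, 0.088]] [np.float64(33.8), np.float64(29.8), np.float64(33.7), np.float64(29.8)]
low [[ 0.5393 -0.2846  0.022 ]
 [ 0.5734 -0.2985  0.022 ]] 0.036881049668909295
rest [[ 0.5347 -0.2658  0.022 ]
 [ 0.5894 -0.2888  0.022 ]
 [ 0.5724 -0.3323  0.022 ]
 [ 0.5164 -0.309   0.022 ]] [np.float64(59.4), np.float64(46.6), np.float64(60.6), np.float64(47.0)]
edge yaw -23.097656366256814 [np.float64(-22.997095751005393), np.float64(67.97522741252789), np.float64(67.80428178776285)] -22.85864690679938
0.0 0.0
34.2 0.0
34.7 -30.2
0.6 -30.2
-1.1 -0.4
35.7 0.2
-12.8 15.1
46.6 15.3
48.0 -31.3
-12.6 -31.9
```

```bash
python3 - <<'E'
from h import *
import pickle
c=pickle.load(open("cal_w1.pkl","rb"))
s=np.array([5.5,5.4]); o=np.array([295,165])
top=np.array([(185,292),(435,265),(455,470),(212,496)])/s+o
for zt in (0.076,0.08,0.084,0.088):
    P=bp("wrist",top,zt,c); print(zt,proj("scene",P).round(1).tolist(),proj("side",P).round(1).tolist(),P.mean(0))
print((np.array([(385,68),(428,58),(464,88),(420,103)])/4+[300,160]).tolist(), (np.array([(420,48),(470,40),(477,55),(423,62)])/3.3+[220,200]).round(1).tolist())
go((0.545,0.10,0.24),0.118)
E
```

```text
0.076 [[404.2, 187.1], [394.0, 179.0], [405.9, 175.2], [416.2, 183.1]] [[356.3, 220.5], [344.7, 217.8], [351.8, 214.6], [363.2, 217.2]] [ 0.55001108 -0.30772071  0.076     ]
0.08 [[404.0, 185.5], [393.9, 177.6], [405.7, 173.9], [415.9, 181.6]] [[356.1, 219.0], [344.7, 216.4], [351.6, 213.2], [362.9, 215.8]] [ 0.55028012 -0.30654322  0.08      ]
0.084 [[403.9, 184.0], [393.9, 176.1], [405.5, 172.5], [415.6, 180.1]] [[355.9, 217.6], [344.6, 215.0], [351.5, 211.9], [362.7, 214.4]] [ 0.55054915 -0.30536572  0.084     ]
0.088 [[403.7, 182.4], [393.8, 174.7], [405.3, 171.1], [415.3, 178.6]] [[355.6, 216.1], [344.5, 213.6], [351.3, 210.6], [362.4, 213.0]] [ 0.55081819 -0.30418822  0.088     ]
[[396.25, 177.0], [407.0, 174.5], [416.0, 182.0], [405.0, 185.75]] [[347.3, 214.5], [362.4, 212.1], [364.5, 216.7], [348.2, 218.8]]
shift mm [-175.8 -336.5    0. ] turn -0.637 | yaw now -0.519 q [-6.000e-01  3.080e-01  1.435e+00 -1.000e-03  1.398e+00 -8.100e-02] pos [ 0.5307 -0.2794  0.2404]
```

Request:
drive_tool --pt "-22 -42 0 -0.13 1" --pt "-44 -84 0 -0.26 1" --pt "-66 -126 0 -0.39 1" --pt "-88 -168 0 -0.52 1" --pt "-110 -210 0 -0.64 1"

```text
clock: 2.35
position: [0.5384, -0.0425, 0.2404]
ee_rot: [0.001, 0.998, 0.062, -0.0]
contact_force: [0.3, 0.9, -0.0]
width: 0.0851
```

```bash
python3 - <<'E'
from h import *
go((0.545,0.10,0.24),0.118)
E
```

```text
shift mm [ 2.410e+01 -1.406e+02  1.000e-01] turn 0.005 | yaw now 0.123 q [-0.206  0.218  1.562 -0.002  1.361 -0.329] pos [ 0.5384 -0.0425  0.2404]
```

Request:
drive_tool --pt "8 -46 0 0 1" --pt "16 -93 0 0 1" --pt "24 -140 0 0 1" --pt "24 -140 0 0 1" --pt "24 -140 0 0 1"

```text
clock: 2.85
position: [0.5445, 0.0988, 0.2402]
ee_rot: [0.002, 0.998, 0.062, -0.0]
contact_force: [-0.5, 0.2, -0.9]
width: 0.0855
```

```bash
python3 - <<'E'
from h import *
import pickle
s=manip.get_state(); print(s["clock"],s["position"],np.abs(s["qd"]).max())
pickle.dump(manip.get_calibration("wrist"),open("cal_w2.pkl","wb"))
im=manip.get_image("wrist"); cv2.imwrite("pics/d1.png",im)
for k in("stone",): 
  for m in manip.masks_of("wrist",k): ys,xs=np.nonzero(m["pixels"]); print(m["conf"],m["location"],xs.min(),xs.max(),ys.min(),ys.max())
E
```

```text
2.85 [0.54454333 0.09875478 0.24020208] 0.03636681208435479
0.71 [326.6, 175.1] 297 361 87 268
0.71 [230.7, 382.0] 190 268 329 430
```

View pics/d1.png

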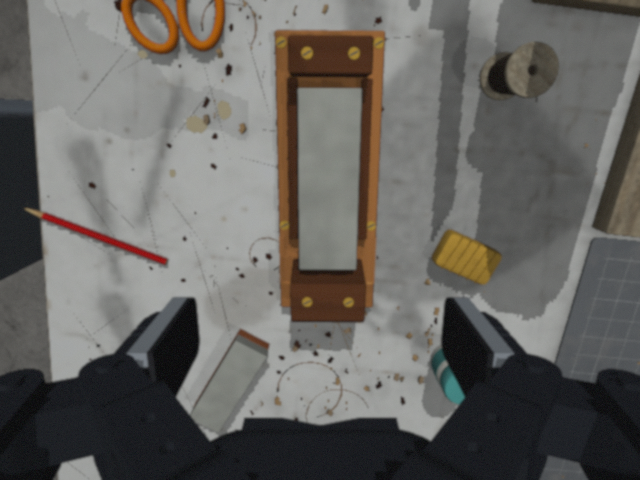

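```bash
python3 - <<'E'
from h import *
im=cv2.imread("pics/d1.png")
a=cv2.resize(im[20:120,260:400],None,fx=5.5,fy=5.5,interpolation=cv2.INTER_CUBIC)
b=cv2.resize(im[235:335,260:400],None,fx=5.5,fy=5.5,interpolation=cv2.INTER_CUBIC)
cv2.imwrite("pics/d2.png",a);cv2.imwrite("pics/d3.png",b)
E
```

```text
(no output)
```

View pics/d2.png

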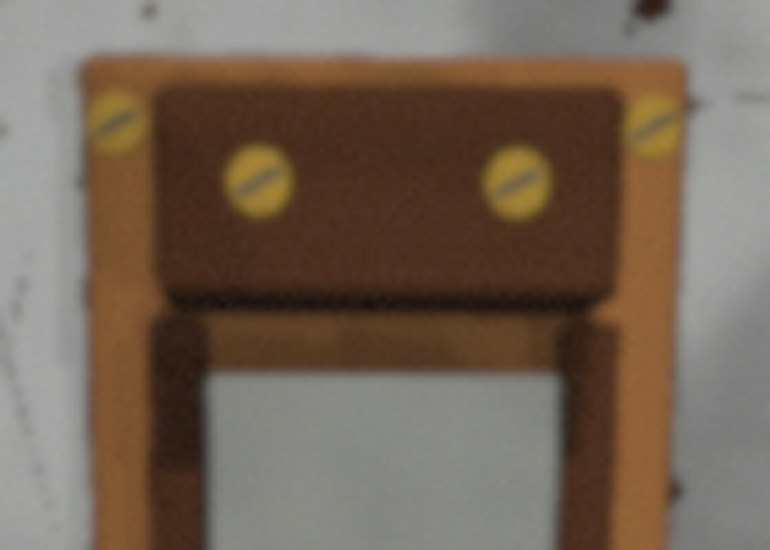

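View pics/d3.png

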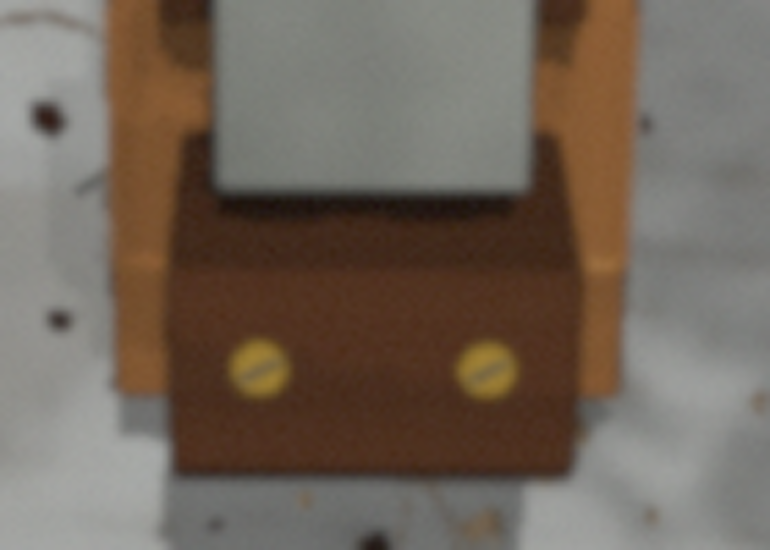

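```bash
python3 - <<'E'
from h import *
import pickle
c=pickle.load(open("cal_w2.pkl","rb"))
f=lambda L,o,z: bp("wrist",np.array(L)/5.5+o,z,c)
A=[260,20];B=[260,235]
bed=np.r_[f([(85,60),(687,61)],A,.012),f([(620,394),(116,394)],B,.012)]
cen=bed.mean(0); dy=(bed[0]+bed[1]-bed[2]-bed[3]); yaw=np.arctan2(-dy[0],dy[1]); print("bed",cen,"yaw",yaw,np.linalg.norm(dy)/2, np.linalg.norm(bed[0]-bed[1]),np.linalg.norm(bed[2]-bed[3]))
st=np.r_[f([(205,372),(562,372)],A,.048),f([(214,192),(532,192)],B,.048)]
stop=f([(180,300),(600,300)],A,.042); blk=f([(170,266),(580,266)],B,.056)
dys=(st[0]+st[1]-st[2]-st[3]); yaws=np.arctan2(-dys[0],dys[1]); print("stone yaw",yaws,np.linalg.norm(dys)/2)
ex=np.array([np.cos(yaw),np.sin(yaw),0]);ey=np.array([-np.sin(yaw),np.cos(yaw),0])
for n,X in(("bed",bed),("st",st),("stop",stop),("blk",blk)):
    for p in X: print(n,((p-cen)@ex*1e3).round(1),((p-cen)@ey*1e3).round(1))
print("stone c",st.mean(0))
# compare to scene view
H=lambda x,y,z: cen*[1,1,0]+ex*x+ey*y+[0,0,z]
print(proj("scene",[H(-.046,.126,.012),H(.046,.126,.012),H(.046,-.126,.012),H(-.046,-.126,.012)]).round(1).tolist())
E
```

```text
bed [0.55320352 0.11024852 0.012     ] yaw 0.1181533466481717 0.24938907197149346 0.09028919668397285 0.0908733587316234
stone yaw 0.11979015522499939 0.1501678659691013
bed -45.1 124.5
bed 45.1 124.9
bed 45.4 -124.4
bed -45.4 -125.0
st -25.6 78.2
st 24.5 78.5
st -25.5 -72.0
st 24.9 -71.7
stop -29.4 88.2
stop 30.1 88.5
blk -32.1 -81.3
blk 32.0 -80.9
stone c [0.55237373 0.11342718 0.048     ]
[[251.9, 379.7], [203.5, 355.1], [290.3, 265.6], [333.6, 283.0]]
```

```bash
python3 - <<'E'
from h import *
go((0.5515,0.1135,0.05),0.119)
E
```

```text
shift mm [  8.7 -15.7 190.1] turn 0.002 | yaw now 0.121 q [ 0.053  0.239  1.534 -0.003  1.369 -0.067] pos [0.5448 0.0975 0.2402]
```

Request:
drive_tool --pt "5 -9 45 0 1" --pt "9 -16 90 0 1" --pt "9 -16 135 0 1" --pt "9 -16 175 0 1" --pt "9 -16 190 0 1"

```text
clock: 3.45
position: [0.5488, 0.1111, 0.0462]
ee_rot: [0.002, 0.998, 0.059, -0.004]
contact_force: [-0.5, 0.1, 0.6]
width: 0.086
```

```bash
python3 - <<'E'
from h import *
import pickle
s=manip.get_state(); print(s["clock"],s["position"],np.abs(s["qd"]).max())
pickle.dump(manip.get_calibration("wrist"),open("cal_w3.pkl","wb"))
im=manip.get_image("wrist"); cv2.imwrite("pics/e1.png",im)
E
```

```text
3.45 [0.54878497 0.1110845  0.04615641] 0.3190636251688911
```

View pics/e1.png

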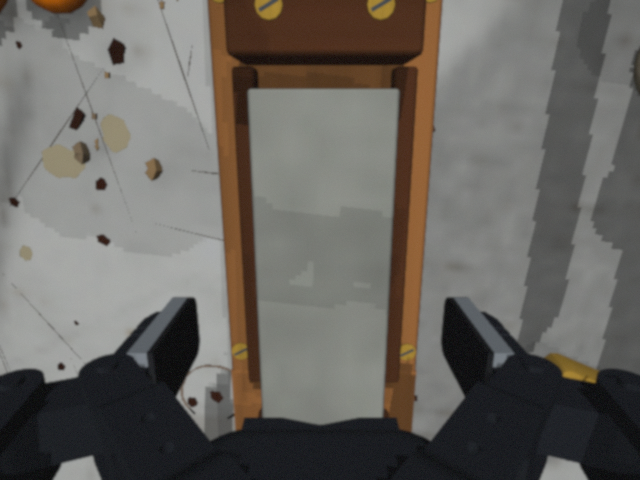

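```bash
python3 - <<'E'
from h import *
import pickle
c=pickle.load(open("cal_w3.pkl","rb"))
P=bp("wrist",[(249,89),(398,89),(260,400),(386,400)],.048,c); print(P.round(4),np.linalg.norm(P[0]-P[1]))
Q=bp("wrist",[(228,60),(425,60)],.042,c);print(Q)
print((P[0]+P[1])/2-(Q[0]+Q[1])/2)
u=(P[0]+P[1]-P[2]-P[3])/2; yaw=np.arctan2(-u[0],u[1]); m=(P[0]+P[1])/2; n=np.array([-np.sin(yaw),np.cos(yaw),0]); cen=m-n*.075; print(yaw,cen)
go((cen[0],cen[1],0.027),yaw)
E
```

```text
[[0.5195 0.1845 0.048 ]
 [0.5674 0.1902 0.048 ]
 [0.5323 0.0664 0.048 ]
 [0.5828 0.0728 0.048 ]] 0.04826895022877134
[[0.51082095 0.19304428 0.042     ]
 [0.57571197 0.20069969 0.042     ]]
[ 0.00017957 -0.00949114  0.006     ]
0.11908142880980857 [0.55235604 0.11291199 0.048     ]
shift mm [ 4.4 -1.5 18.2] turn -0.001 | yaw now 0.118 q [ 0.078  0.423  1.792 -0.005  0.936 -0.038] pos [0.5484 0.111  0.0453]
```

Request:
drive_tool --pt "4 -2 10 0 1" --pt "4 -2 18 0 1" --pt "4 -2 18 0 1" --pt "4 -2 18 0 0.3" --pt "4 -2 18 0 0.3" --squeeze 25

```text
clock: 4.0
position: [0.5527, 0.1135, 0.0282]
ee_rot: [0.002, 0.998, 0.059, -0.004]
contact_force: [0.2, -1.3, 0.1]
width: 0.0589
```

Request:
drive_tool --pt "0 0 1 0 0.0" --pt "0 0 1 0 0.0" --pt "0 0 1 0 -0.3" --pt "0 0 1 0 -0.3" --squeeze 25

```text
clock: 4.4
position: [0.5512, 0.1133, 0.0281]
ee_rot: [0.002, 0.998, 0.059, -0.005]
contact_force: [-2.7, -0.7, 5.5]
width: 0.0491
```

Request:
drive_tool --pt "0 -3 0 0 -0.3" --pt "0 -6 0 0 -0.3" --pt "0 -9 0 0 -0.3" --pt "0 -11 0 0 -0.3" --pt "0 -12 0 0 -0.3"

```text
clock: 4.9
position: [0.55, 0.1239, 0.0282]
ee_rot: [0.004, 0.998, 0.06, -0.005]
contact_force: [-0.0, -9.1, -0.1]
width: 0.0494
```

Request:
drive_tool --pt "0 -2 0 0 -0.3" --pt "0 -3 0 0 -0.3" --pt "0 -3 0 0 -0.3" --squeeze 40

```text
clock: 5.2
position: [0.55, 0.1239, 0.0283]
ee_rot: [0.006, 0.998, 0.061, -0.005]
contact_force: [0.7, -12.7, 0.5]
width: 0.0492
```

Request:
drive_tool --pt "0 -1 0 0 -0.3" --pt "0 -1 0 0 0.3" --pt "0 -1 0 0 1" --pt "0 -1 0 0 1" --pt "0 -1 -20 0 1"

```text
clock: 5.7
position: [0.5481, 0.1254, 0.0465]
ee_rot: [0.006, 0.998, 0.061, -0.008]
contact_force: [-0.5, -0.0, 0.8]
width: 0.0854
```

Request:
drive_tool --pt "0 5 -40 0 1" --pt "0 15 -85 0 1" --pt "0 25 -130 0 1" --pt "0 30 -175 0 1" --pt "0 30 -190 0 1"

```text
clock: 6.2
position: [0.5571, 0.0982, 0.2425]
ee_rot: [0.006, 0.998, 0.061, -0.003]
contact_force: [0.8, 0.2, 0.8]
width: 0.0852
```

```bash
python3 - <<'E'
from h import *
import pickle
s=manip.get_state(); print(s["clock"],s["position"],np.abs(s["qd"]).max())
pickle.dump(manip.get_calibration("wrist"),open("cal_w4.pkl","wb"))
im=manip.get_image("wrist"); cv2.imwrite("pics/f1.png",im)
E
```

```text
6.2 [0.55714894 0.09822249 0.2424708 ] 0.30642842659001057
```

View pics/f1.png

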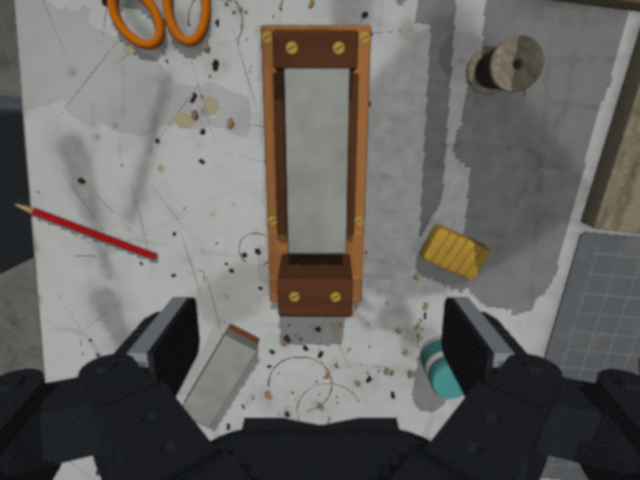

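```bash
python3 - <<'E'
from h import *
im=cv2.imread("pics/f1.png")
a=cv2.resize(im[15:115,245:385],None,fx=5.5,fy=5.5,interpolation=cv2.INTER_CUBIC)
b=cv2.resize(im[230:330,245:385],None,fx=5.5,fy=5.5,interpolation=cv2.INTER_CUBIC)
cv2.imwrite("pics/f2.png",np.vstack([a[:300],b[:,:][:300]]))
E
```

```text
(no output)
```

View pics/f2.png

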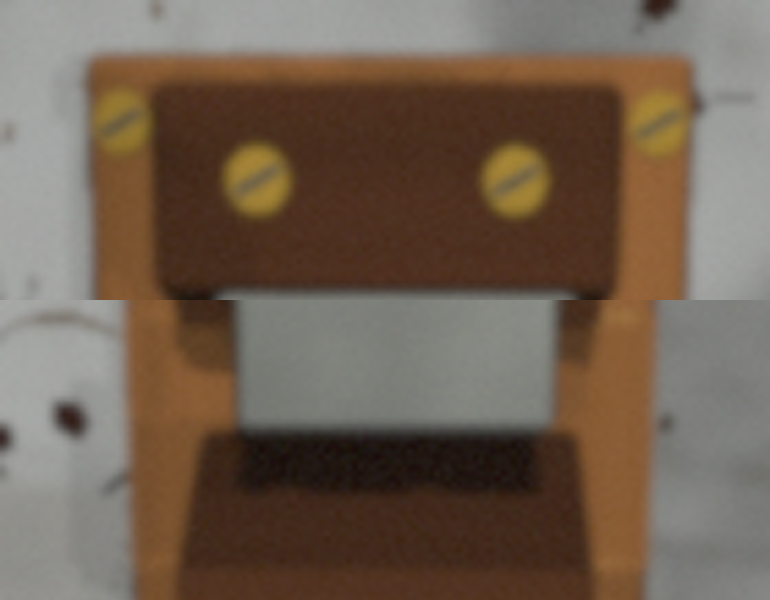

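```bash
python3 - <<'E'
from h import *
import pickle
c=pickle.load(open("cal_w4.pkl","rb"))
f=lambda L,o,z: bp("wrist",np.array(L)/5.5+o,z,c)
e=f([(240,131),(553,131)],[245,230],.048); far=f([(216,290),(578,290)],[245,15],.048); b=f([(182,267),(590,267)],[245,230],.056)
print(e,far,b); m=e.mean(0); fm=far.mean(0); print("slot",m,np.linalg.norm(fm-m)); d=fm-m; yaw=np.arctan2(-d[0],d[1]); ed=e[1]-e[0]; print("yaw",yaw,np.arctan2(ed[1],ed[0]))
n=d/np.linalg.norm(d); bb=b[1]-b[0]; print("gap top block edge from stone plane",(b.mean(0)-m)@n, "block lateral",(b.mean(0)-m)@np.array([n[1],-n[0],0]))
go((0.55,-0.306,0.24),-0.400)
# scene check
print(proj("scene",e),proj("side",e))
im=manip.get_image("scene"); cv2.imwrite("pics/g1.png",im); cv2.imwrite("pics/g2.png",cv2.resize(im[240:390,190:350],None,fx=5,fy=4.0,interpolation=cv2.INTER_CUBIC))
E
```

```text
[[0.53745619 0.04606455 0.048     ]
 [0.58652907 0.05216605 0.048     ]] [[0.51909511 0.19577741 0.048     ]
 [0.56907608 0.20185107 0.048     ]] [[0.53101446 0.02530265 0.056     ]
 [0.59460782 0.0332371  0.056     ]]
slot [0.56199263 0.0491153  0.048     ] 0.15076615565363552
yaw 0.11905462852973202 0.12370063367397516
gap top block edge from stone plane -0.0198021656797231 block lateral -0.0015443948968538403
shift mm [-56.5 400.6   8. ] turn 0.522 | yaw now 0.122 q [ 0.06   0.259  1.499 -0.012  1.387 -0.059] pos [0.5575 0.0986 0.243 ]
[[304.31583499 284.19167326]
 [279.7636483  274.19928439]] [[322.51847264 286.86187501]
 [297.92373101 285.6368732 ]]
```

View pics/g2.png

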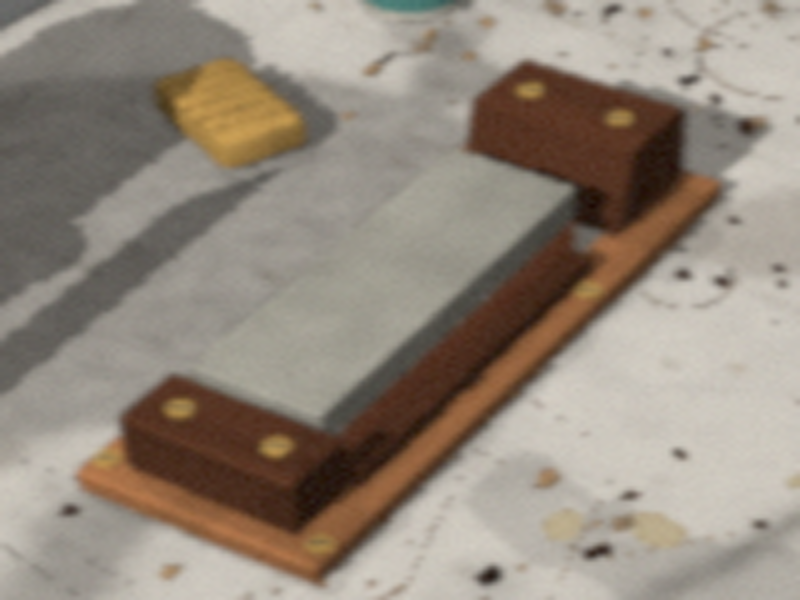

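```bash
python3 - <<'E'
from h import *
im=manip.get_image("side"); cv2.imwrite("pics/g3.png",im); cv2.imwrite("pics/g4.png",cv2.resize(im[260:365,260:360],None,fx=6,fy=5.6,interpolation=cv2.INTER_CUBIC))
P=bp("scene",[(305.2,286.5),(283,278)],.048); print(P,P.mean(0))
E
```

```text
[[0.53272842 0.04969057 0.048     ]
 [0.57584026 0.05629716 0.048     ]] [0.55428434 0.05299386 0.048     ]
```

View pics/g4.png

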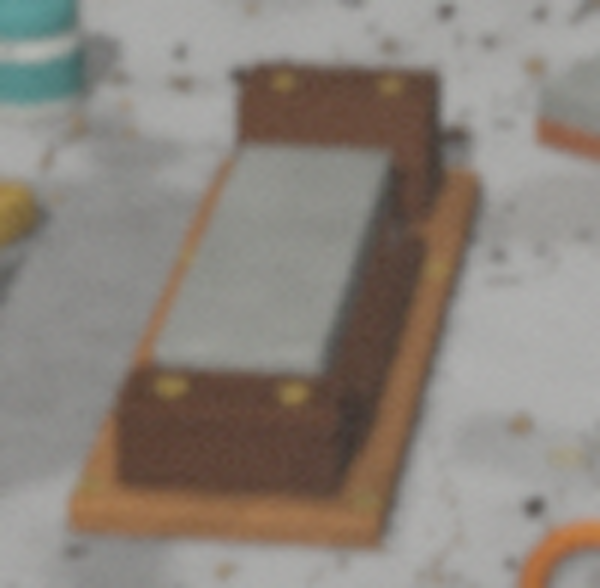

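Request:
drive_tool --pt "-7 46 0 0.11 1" --pt "-14 92 0 0.22 1" --pt "-21 138 0 0.33 1" --pt "-28 184 0 0.44 1" --pt "-35 230 0 0.52 1"

```text
clock: 6.85
position: [0.5469, -0.1348, 0.2384]
ee_rot: [0.007, 0.98, -0.199, -0.007]
contact_force: [2.0, 0.2, 0.2]
width: 0.0854
```

```bash
python3 - <<'E'
from h import *
go((0.5481,-0.3032,0.14),-0.401)
E
```

```text
shift mm [ 67.8 153.  100.2] turn -0.0 | yaw now -0.401 q [-0.355  0.261  1.508 -0.016  1.383  0.049] pos [ 0.5469 -0.1348  0.2384]
```

Request:
drive_tool --pt "17 38 20 0 1" --pt "34 77 45 0 1" --pt "51 115 70 0 1" --pt "68 153 98 0 1" --pt "68 153 98 0 1"

```text
clock: 7.35
position: [0.5448, -0.3062, 0.135]
ee_rot: [0.006, 0.979, -0.201, -0.012]
contact_force: [-0.7, 0.6, 0.0]
width: 0.0853
```

```bash
python3 - <<'E'
from h import *
import pickle
s,p,R=tool(); print(s["clock"],p,np.abs(s["qd"]).max(),R[:,2])
pickle.dump(manip.get_calibration("wrist"),open("cal_w5.pkl","wb"))
im=manip.get_image("wrist"); cv2.imwrite("pics/h1.png",im)
for m in manip.masks_of("wrist","wedge"): ys,xs=np.nonzero(m["pixels"]); print(m["conf"],m["location"],xs.min(),xs.max(),ys.min(),ys.max())
E
```

```text
7.35 [ 0.54484446 -0.30621246  0.13497777] 0.0759846496627059 [-0.02524342 -0.00688684 -0.99965761]
0.84 [324.1, 240.5] 289 362 195 281
```

View pics/h1.png

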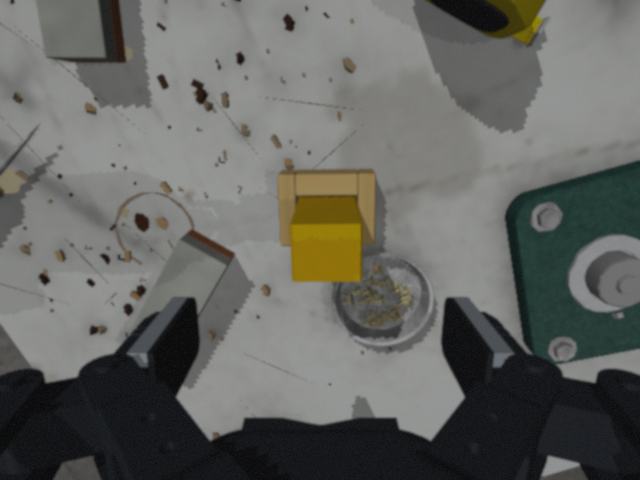

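```bash
python3 - <<'E'
from h import *
im=cv2.imread("pics/h1.png")
cv2.imwrite("pics/h2.png",cv2.resize(im[160:290,270:385],None,fx=6,fy=4.6,interpolation=cv2.INTER_CUBIC))
E
```

```text
(no output)
```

View pics/h2.png

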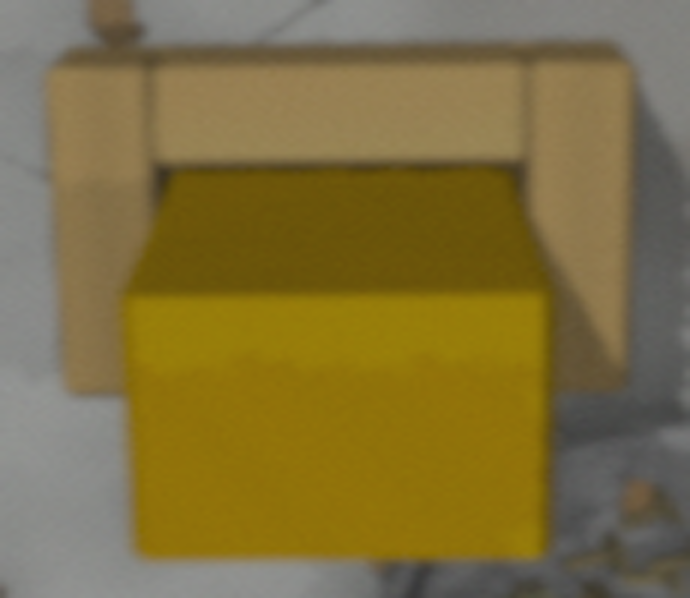

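```bash
python3 - <<'E'
from h import *
import pickle
c=pickle.load(open("cal_w5.pkl","rb"))
o=np.array([270,160]);s=np.array([6,4.6])
top=np.array([(124,293),(548,293),(549,556),(137,556)])/s+o
low=np.array([(160,165),(525,165)])/s+o
for z in(.076,.08,.084):
    P=bp("wrist",top,z,c); print(z,P.round(4).tolist(),[round(1e3*np.linalg.norm(P[i]-P[(i+1)%4]),1) for i in range(4)])
P=bp("wrist",top,.08,c); e=P[1]-P[0]; print("yaw",np.arctan2(e[1],e[0]))
e=P[2]-P[3];print(np.arctan2(e[1],e[0]))
L=bp("wrist",low,.022,c); M=(P[0]+P[1])/2; Lm=L.mean(0); yaw=-0.401; n=np.array([-np.sin(yaw),np.cos(yaw),0]); x=np.array([np.cos(yaw),np.sin(yaw),0])
print("flat top vs low along n",(M-Lm)@n,(M-Lm)@x, M)
g=M-13e-3*n; print("grip",g)
go((*(g[:2]-.0025*x[:2]),0.051),-0.401)
E
```

```text
0.076 [[0.5388, -0.2864, 0.076], [0.5718, -0.3003, 0.076], [0.5604, -0.3295, 0.076], [0.5269, -0.3155, 0.076]] [np.float64(35.8), np.float64(31.3), np.float64(36.3), np.float64(31.4)]
0.08 [[0.5396, -0.2855, 0.08], [0.5719, -0.2991, 0.08], [0.5607, -0.3277, 0.08], [0.5279, -0.314, 0.08]] [np.float64(35.1), np.float64(30.7), np.float64(35.6), np.float64(30.8)]
0.084 [[0.5404, -0.2846, 0.084], [0.5721, -0.298, 0.084], [0.5611, -0.326, 0.084], [0.5289, -0.3125, 0.084]] [np.float64(34.4), np.float64(30.1), np.float64(34.9), np.float64(30.2)]
yaw -0.39924592882748583
-0.3959180822530204
flat top vs low along n -0.002121112631083148 -0.0002697578680987724 [ 0.55576139 -0.29231085  0.08      ]
grip [ 0.55068698 -0.30427958  0.08      ]
shift mm [ 3.3 -1.4 87.7] turn -0.002 | yaw now -0.403 q [-0.607  0.419  1.523 -0.018  1.213 -0.198] pos [ 0.5466 -0.3027  0.1388]
```

Request:
drive_tool --pt "3 -1 30 0 1" --pt "3 -1 60 0 1" --pt "3 -1 80 0 1" --pt "3 -1 87 0 1" --pt "3 -1 87 0 1"

```text
clock: 7.95
position: [0.5477, -0.3018, 0.0512]
ee_rot: [0.005, 0.98, -0.199, -0.01]
contact_force: [1.0, 0.4, 0.4]
width: 0.0853
```

```bash
python3 - <<'E'
from h import *
import pickle
s,p,R=tool(); print(s["clock"],p,np.abs(s["qd"]).max(),R[:,2],s["contact_force"])
pickle.dump(manip.get_calibration("wrist"),open("cal_w6.pkl","wb"))
im=manip.get_image("wrist"); cv2.imwrite("pics/i1.png",im)
E
```

```text
7.95 [ 0.54769604 -0.30180487  0.05116188] 0.041267142931014085 [-0.02226204 -0.00516104 -0.99973885] [0.9965532  0.42532743 0.42576486]
```

View pics/i1.png

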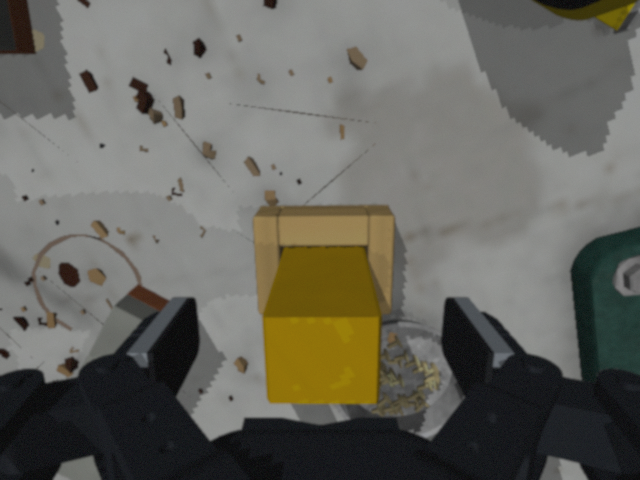

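Request:
drive_tool --pt "0 0 0 0 0" --pt "0 0 0 0 -0.3" --pt "0 0 0 0 -0.6" --pt "0 0 0 0 -0.6" --pt "0 0 0 0 -0.6" --squeeze 50

```text
clock: 8.5
position: [0.549, -0.3031, 0.0534]
ee_rot: [0.006, 0.98, -0.2, -0.008]
contact_force: [0.1, 0.1, 5.8]
width: 0.0355
```

```bash
python3 - <<'E'
from h import *
s,p,R=tool(); print(s["clock"],p,np.abs(s["qd"]).max(),R[:,2],s["contact_force"],s["width"],go((0.5477,-.3018,.18)))
E
```

```text
shift mm [  -3.5    1.2 -126.6] turn 0 | yaw now -0.402 q [-0.605  0.498  1.624 -0.02   1.03  -0.193] pos [ 0.549  -0.3031  0.0534]
8.5 [ 0.54900194 -0.30305965  0.05335601] 0.0019354661994992926 [-0.0186533  -0.00764841 -0.99979676] [0.0971894  0.08551447 5.8173183 ] 0.035451055124527696 (array([  -3.48616606,    1.16500936, -126.60359674]), 0)
```

Request:
drive_tool --pt "0 0 -20 0 -0.6" --pt "-1 0 -60 0 -0.6" --pt "-2 0 -100 0 -0.6" --pt "-3 0 -120 0 -0.6" --pt "-3 0 -120 0 -0.6"

```text
clock: 9.0
position: [0.5501, -0.3022, 0.177]
ee_rot: [0.007, 0.98, -0.2, -0.005]
contact_force: [0.7, 0.3, -0.1]
width: 0.0353
```

```bash
python3 - <<'E'
from h import *
s,p,R=tool(); print(s["clock"],np.abs(s["qd"]).max(),R[:,2],s["contact_force"],s["width"]);go((0.5607,0.0341,.16),0.119)
E
```

```text
9.0 0.07232177893591651 [-0.01271515 -0.01178837 -0.99984967] [ 0.68749061  0.34196865 -0.11811106] 0.03533969826760163
shift mm [-121.7 -313.8   12.9] turn -0.521 | yaw now -0.402 q [-0.603  0.39   1.47  -0.018  1.286 -0.196] pos [ 0.5501 -0.3022  0.177 ]
```

Request:
drive_tool --pt "-16 -40 0 -0.1 -0.6" --pt "-32 -80 0 -0.2 -0.6" --pt "-48 -120 0 -0.3 -0.6" --pt "-64 -160 0 -0.4 -0.6" --pt "-80 -200 0 -0.52 -0.6"

```text
clock: 9.5
position: [0.5533, -0.085, 0.1723]
ee_rot: [0.005, 0.998, 0.061, -0.008]
contact_force: [-0.8, -0.1, -0.5]
width: 0.0352
```

Request:
drive_tool --pt "0 0 0 0 -0.6"

```text
clock: 9.6
position: [0.5517, -0.0798, 0.1706]
ee_rot: [0.003, 0.998, 0.064, -0.01]
contact_force: [-0.4, -0.7, -0.5]
width: 0.0353
```

```bash
python3 - <<'E'
from h import *
s,p,R=tool(); print(s["clock"],np.abs(s["qd"]).max(),R[:,2],s["contact_force"],s["width"]);go((0.5607,0.0341,.13),0.119)
E
```

```text
9.6 0.07814398353680196 [-0.01958836 -0.00691557 -0.99978421] [-0.36029623 -0.72089683 -0.49861905] 0.035326380685636566
shift mm [  24.3 -112.    39.6] turn 0.009 | yaw now 0.128 q [-0.261  0.3    1.626 -0.012  1.232 -0.385] pos [ 0.5517 -0.0798  0.1706]
```

Request:
drive_tool --pt "8 -38 10 0.009 -0.6" --pt "16 -75 20 0.009 -0.6" --pt "24 -112 30 0.009 -0.6" --pt "24 -112 39 0.009 -0.6" --pt "24 -112 39 0.009 -0.6"

```text
clock: 10.1
position: [0.5586, 0.0341, 0.1279]
ee_rot: [0.003, 0.998, 0.06, -0.013]
contact_force: [-0.2, 0.2, 0.4]
width: 0.0353
```

```bash
python3 - <<'E'
from h import *
import pickle
s,p,R=tool(); print(s["clock"],np.abs(s["qd"]).max(),R[:,2],s["contact_force"],s["width"]);go((0.5607,0.0341,.13),0.119)
pickle.dump(manip.get_calibration("wrist"),open("cal_w7.pkl","wb"))
im=manip.get_image("wrist"); cv2.imwrite("pics/j1.png",im)
im=manip.get_image("side"); cv2.imwrite("pics/j2.png",cv2.resize(im[200:340,240:380],None,fx=5,fy=4.2,interpolation=cv2.INTER_CUBIC))
im=manip.get_image("scene"); cv2.imwrite("pics/j3.png",cv2.resize(im[200:340,230:370],None,fx=5,fy=4.2,interpolation=cv2.INTER_CUBIC))
E
```

```text
10.1 0.03127276186268948 [-0.02509239 -0.00767581 -0.99965567] [-0.19193832  0.19409034  0.42041903] 0.03531079857006973
shift mm [ 2.1  0.3 -2.2] turn 0.001 | yaw now 0.12 q [-0.057  0.343  1.678 -0.01   1.145 -0.174] pos [0.5586 0.0341 0.1279]
```

View pics/j1.png

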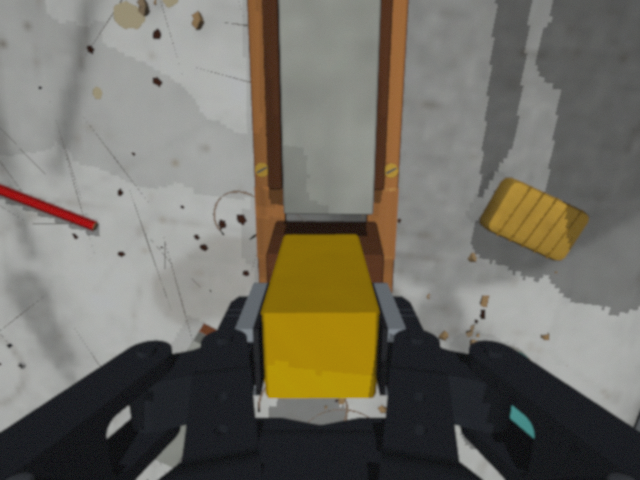

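View pics/j2.png

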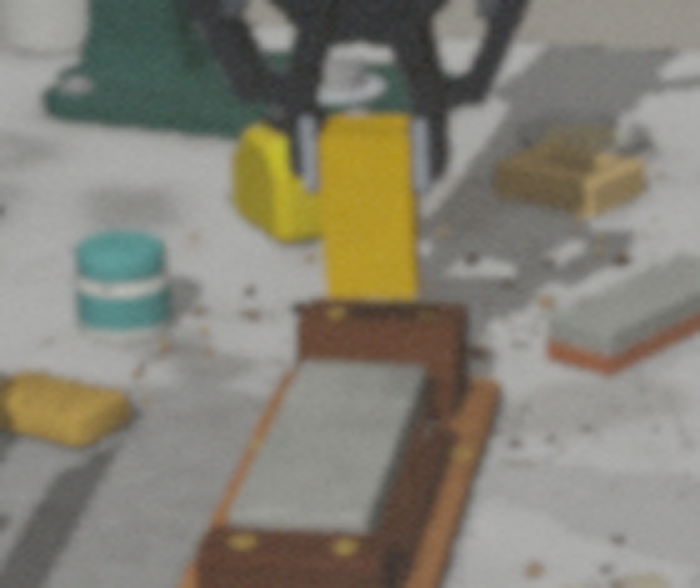

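View pics/j3.png

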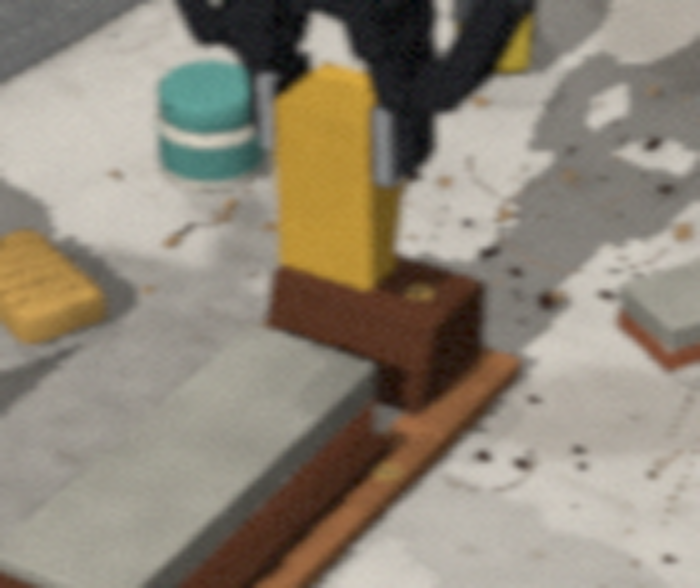

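```bash
python3 - <<'E'
from h import *
im=cv2.imread("pics/j1.png"); cv2.imwrite("pics/j4.png",cv2.resize(im[195:330,250:395],None,fx=5.4,fy=4.4,interpolation=cv2.INTER_CUBIC))
E
```

```text
(no output)
```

View pics/j4.png

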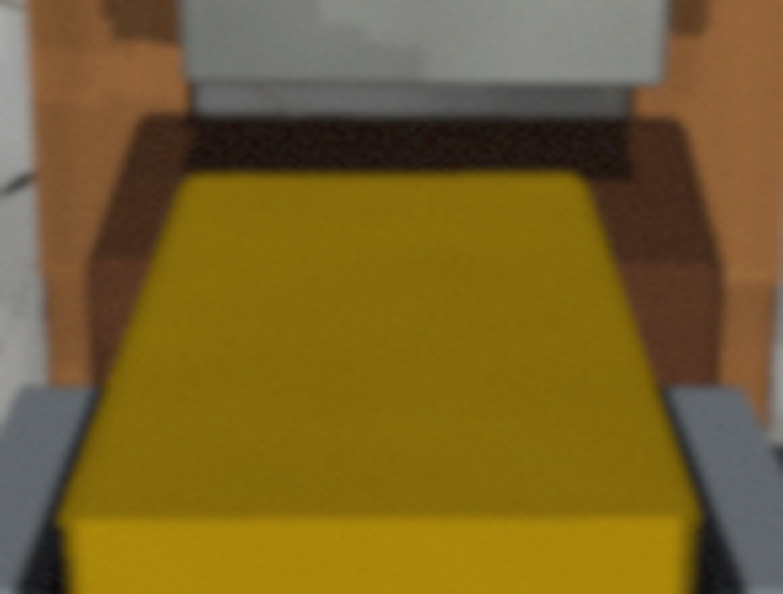

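```bash
python3 - <<'E'
from h import *
import pickle
c=pickle.load(open("cal_w7.pkl","rb"))
o=np.array([250,195]);s=np.array([5.4,4.4])
f=lambda L,z: bp("wrist",np.array(L)/s+o,z,c)
st=f([(183,80),(665,80)],.048); b=f([(90,258),(718,258)],.056); tp=f([(62,520),(695,520)],.155)
for z in(.072,.076,.08):
    w=f([(182,175),(585,175)],z); print(z,w,np.linalg.norm(w[1]-w[0]))
    n=np.array([-np.sin(.12),np.cos(.12),0]); x=np.array([np.cos(.12),np.sin(.12),0])
    d=w.mean(0)-st.mean(0); print("foot vs stone: along n",d@n,"lat",d@x)
print("stone w",np.linalg.norm(st[0]-st[1]),st,"blk",(b.mean(0)-st.mean(0))@n,(b.mean(0)-st.mean(0))@x,np.linalg.norm(b[0]-b[1]))
w=f([(182,175),(585,175)],.076)
for nm,X in(("stone",st),("foot",w),("top",tp)): e=X[1]-X[0]; print(nm,np.arctan2(e[1],e[0]),np.linalg.norm(e),(X.mean(0)-st.mean(0))@n,(X.mean(0)-st.mean(0))@x)
E
```

```text
0.072 [[0.54030438 0.04204049 0.072     ]
 [0.57760182 0.04685167 0.072     ]] 0.037606467890583445
foot vs stone: along n -0.005492043461624385 lat -0.003571858572259346
0.076 [[0.54063374 0.04326825 0.076     ]
 [0.57717737 0.0479822  0.076     ]] 0.03684641365093914
foot vs stone: along n -0.004315685861649308 lat -0.003477899160145731
0.08 [[0.54096311 0.04449602 0.08      ]
 [0.57675293 0.04911273 0.08      ]] 0.03608635941129471
foot vs stone: along n -0.003139328261674204 lat -0.003383939748032224
stone w 0.04963253360126317 [[0.53722483 0.04718751 0.048     ]
 [0.58645878 0.05346494 0.048     ]] blk -0.021026634286786614 -0.001913676869747206 0.06415675152520765
stone 0.12681770555144697 0.04963253360126317 0.0 0.0
foot 0.12828670982311874 0.03684641365093914 -0.004315685861649308 -0.003477899160145731
top 0.13401650133892748 0.0362971749902222 -0.0063803452164098665 -0.0019230739230431083
```

Request:
drive_tool --pt "3 -2 0 0 -0.6" --pt "3 -2 6 0 -0.6" --pt "3 -2 12 0 -0.6" --pt "3 -2 18 0 -0.6" --pt "3 -2 18 0 -0.6"

```text
clock: 10.75
position: [0.5618, 0.0348, 0.111]
ee_rot: [0.003, 0.998, 0.059, -0.012]
contact_force: [-0.6, -0.5, 0.2]
width: 0.0354
```

```bash
python3 - <<'E'
from h import *
import pickle
s,p,R=tool(); print(s["clock"],p,np.abs(s["qd"]).max(),R[:,2],s["contact_force"],s["width"])
pickle.dump(manip.get_calibration("wrist"),open("cal_w8.pkl","wb"))
im=manip.get_image("wrist"); cv2.imwrite("pics/k1.png",cv2.resize(im[195:330,250:395],None,fx=5.4,fy=4.4,interpolation=cv2.INTER_CUBIC))
im=manip.get_image("scene"); cv2.imwrite("pics/k3.png",cv2.resize(im[200:340,230:370],None,fx=5,fy=4.2,interpolation=cv2.INTER_CUBIC))
E
```

```text
10.75 [0.5618036  0.03480203 0.11096613] 0.015836916636442003 [-0.02276927 -0.00749975 -0.99971262] [-0.56712072 -0.53589777  0.19495099] 0.03542310022972229
```

View pics/k1.png

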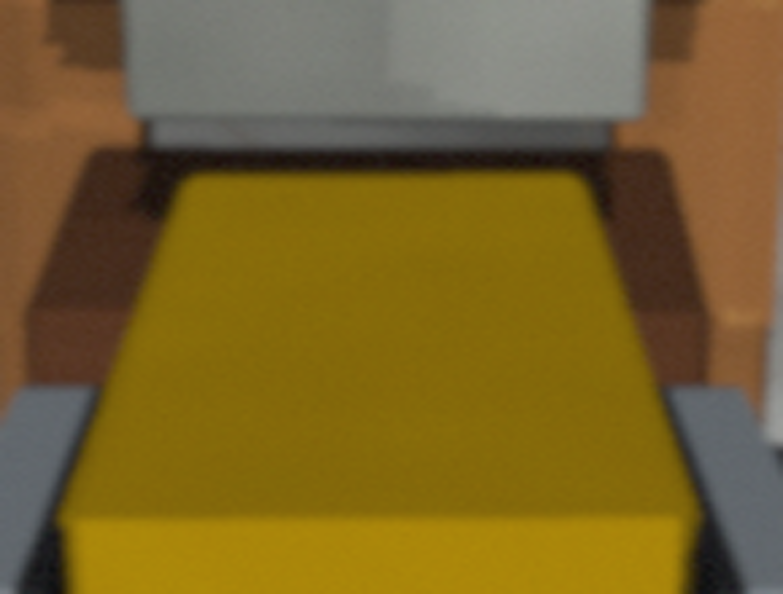

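View pics/k3.png

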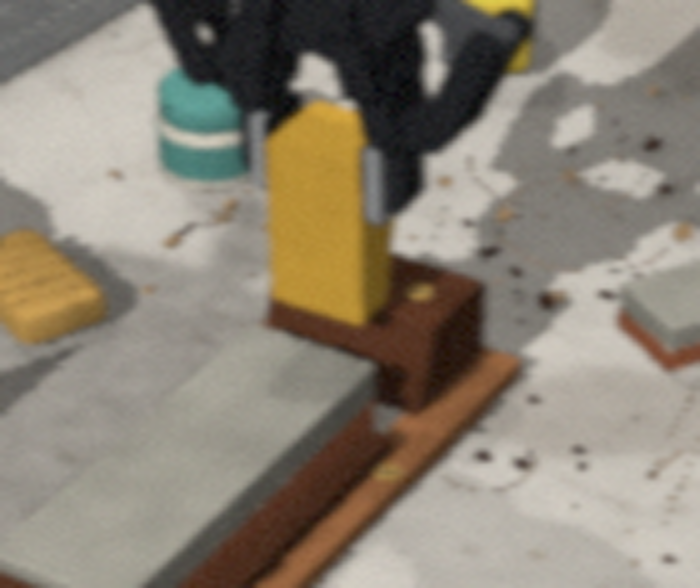

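```bash
python3 - <<'E'
from h import *
import pickle
c=pickle.load(open("cal_w8.pkl","rb"))
o=np.array([250,195]);s=np.array([5.4,4.4])
f=lambda L,z: bp("wrist",np.array(L)/s+o,z,c)
n=np.array([-np.sin(.12),np.cos(.12),0]); x=np.array([np.cos(.12),np.sin(.12),0])
st=f([(130,118),(645,118)],.048); b=f([(28,308),(705,308)],.056)
for z in (.056,.059,.062):
    w=f([(182,172),(586,172)],z); d=w.mean(0)-st.mean(0); print(z,np.linalg.norm(w[1]-w[0]),"n",d@n,"lat",d@x)
print("blk",(b.mean(0)-st.mean(0))@n,(b.mean(0)-st.mean(0))@x, st.mean(0))
E
```

```text
0.056 0.03750234901261988 n -0.0042733876291381695 lat -0.00014574995528394643
0.059 0.0369312096436118 n -0.003396268431529803 lat -8.046305833137665e-05
0.062 0.0363600702746035 n -0.0025191492339214226 lat -1.5176161378805159e-05
blk -0.020780035413237388 -0.0019155456171975308 [0.56197749 0.05004373 0.048     ]
```

Request:
drive_tool --pt "0 -1 4 0 -0.6" --pt "0 -1 8 0 -0.6" --pt "0 -1 12 0 -0.6" --pt "0 -1 16 0 -0.6" --pt "0 -1 18 0 -0.6"

```text
clock: 11.35
position: [0.5618, 0.0358, 0.0933]
ee_rot: [0.003, 0.998, 0.059, -0.011]
contact_force: [-0.0, -0.8, -1.0]
width: 0.0351
```

Request:
drive_tool --pt "0 0 2 0 -0.6" --pt "0 0 4 0 -0.6" --pt "0 0 6 0 -0.6" --pt "0 0 8 0 -0.6" --pt "0 0 8 0 -0.6"

```text
clock: 11.85
position: [0.5616, 0.036, 0.0851]
ee_rot: [0.003, 0.998, 0.059, -0.011]
contact_force: [-0.3, 1.0, -1.6]
width: 0.0356
```

Request:
drive_tool --pt "0 0 1 0 -0.6" --pt "0 0 2 0 -0.6" --pt "0 0 3 0 -0.6" --pt "0 0 4 0 -0.6" --pt "0 0 4 0 -0.6"

```text
clock: 12.35
position: [0.5616, 0.0366, 0.0812]
ee_rot: [0.002, 0.998, 0.059, -0.011]
contact_force: [-1.0, 4.1, 2.2]
width: 0.0352
```

Request:
drive_tool --pt "0 -1 1 0 -0.6" --pt "0 -1 2 0 -0.6" --pt "0 -1 3 0 -0.6" --pt "0 -1 4 0 -0.6" --pt "0 -1 4 0 -0.6"

```text
clock: 12.85
position: [0.5618, 0.0372, 0.0792]
ee_rot: [0.003, 0.998, 0.059, -0.01]
contact_force: [-2.4, 2.6, 12.8]
width: 0.0351
```

Request:
drive_tool --pt "0 0 2 0 -0.6" --pt "0 0 3 0 -0.6" --pt "0 0 3 0 -0.6"

```text
clock: 13.15
position: [0.5619, 0.0373, 0.079]
ee_rot: [0.003, 0.998, 0.058, -0.009]
contact_force: [-4.4, 3.2, 18.6]
width: 0.0352
```

Request:
drive_tool --pt "0 0 4 0 -0.6" --pt "0 0 4 0 -0.6" --pt "0 0 0 0 -0.6" --pt "0 0 0 0 0" --pt "0 0 0 0 0.2"

```text
clock: 13.65
position: [0.5618, 0.0367, 0.0785]
ee_rot: [0.003, 0.998, 0.059, -0.01]
contact_force: [0.6, 1.2, -0.3]
width: 0.0511
```

Request:
drive_tool --pt "0 0 -8 0 0.6" --pt "0 0 -30 0 0.6" --pt "0 0 -55 0 0.6" --pt "0 0 -75 0 0.6" --pt "0 0 -75 0 0.6"

```text
clock: 14.15
position: [0.5656, 0.0369, 0.1565]
ee_rot: [0.004, 0.998, 0.059, -0.006]
contact_force: [0.2, 0.3, 0.3]
width: 0.0682
```

```bash
python3 - <<'E'
from h import *
import pickle
s,p,R=tool(); print(s["clock"],p,np.abs(s["qd"]).max(),R[:,2],s["contact_force"],s["width"])
pickle.dump(manip.get_calibration("wrist"),open("cal_w9.pkl","wb"))
im=manip.get_image("wrist"); cv2.imwrite("pics/l1.png",im)
im=manip.get_image("scene"); cv2.imwrite("pics/l3.png",cv2.resize(im[200:340,230:370],None,fx=5,fy=4.2,interpolation=cv2.INTER_CUBIC))
im=manip.get_image("side"); cv2.imwrite("pics/l2.png",cv2.resize(im[200:340,240:380],None,fx=5,fy=4.2,interpolation=cv2.INTER_CUBIC))
E
```

```text
14.15 [0.5655996  0.03690528 0.15652851] 0.059603799865958505 [-0.01241482 -0.00845731 -0.99988717] [0.20391949 0.26154671 0.269744  ] 0.06824982878141962
```

View pics/l1.png

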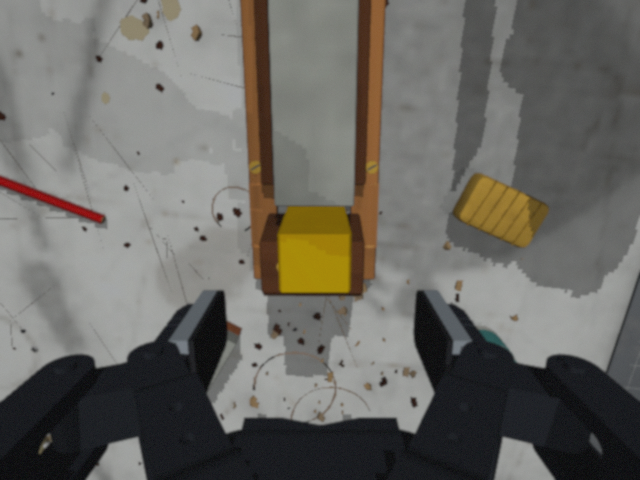

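View pics/l3.png

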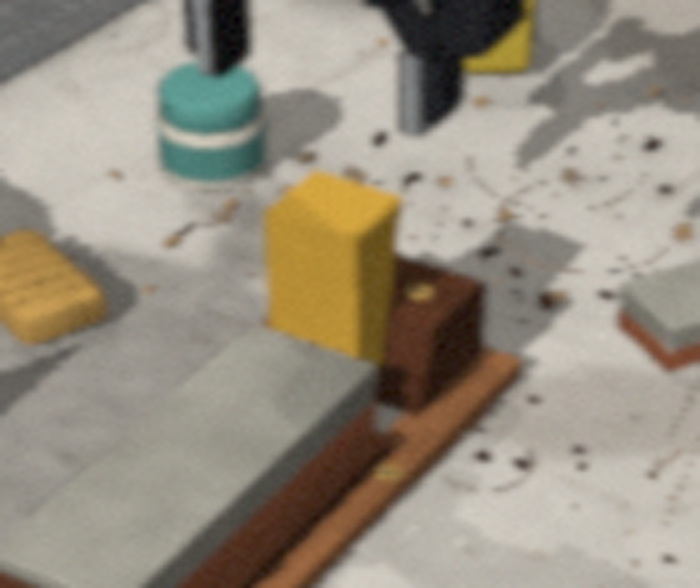

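View pics/l2.png

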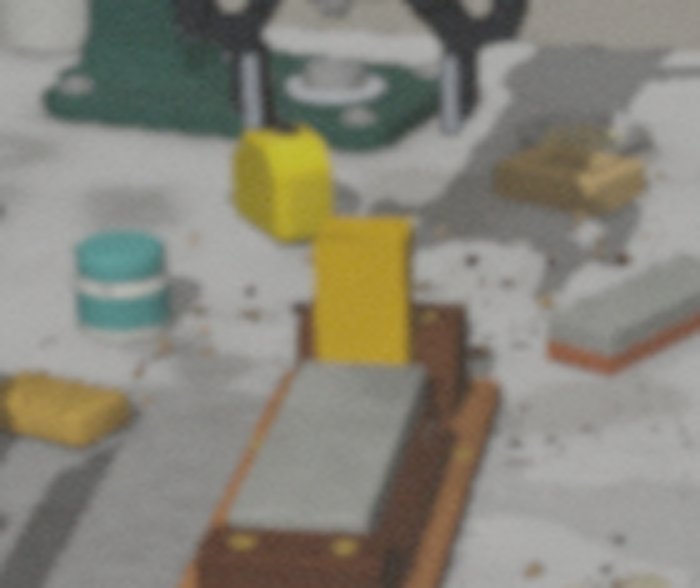

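```bash
python3 - <<'E'
from h import *
import pickle
c=pickle.load(open("cal_w9.pkl","rb"))
P=bp("wrist",[(280,235),(350,235),(350,293),(281,293)],.105,c); print(P.round(4),[round(1e3*np.linalg.norm(P[i]-P[(i+1)%4]),1) for i in range(4)],P.mean(0)); e=P[1]-P[0]; print(np.arctan2(e[1],e[0]))
S=bp("wrist",[(274,206),(353,206)],.048,c); print(S, np.linalg.norm(S[1]-S[0]))
go((0.5618,0.037,0.115),0.119)
E
```

```text
[[0.5466 0.046  0.105 ]
 [0.5808 0.0501 0.105 ]
 [0.5851 0.0194 0.105 ]
 [0.5499 0.015  0.105 ]] [np.float64(34.5), np.float64(31.0), np.float64(35.5), np.float64(31.1)] [0.56558354 0.03263317 0.105     ]
0.12145857628071319
[[0.53656783 0.04676437 0.048     ]
 [0.58560927 0.0526993  0.048     ]] 0.049399248034946754
shift mm [-0.  -0.1 37.7] turn -0.002 | yaw now 0.117 q [-0.052  0.325  1.637 -0.009  1.2   -0.165] pos [0.5626 0.0372 0.1527]
```

Request:
drive_tool --pt "0 0 0 0 -1" --pt "0 0 10 0 -1" --pt "0 0 20 0 -1" --pt "0 0 30 0 -1" --pt "0 0 37 0 -1"

```text
clock: 14.8
position: [0.561, 0.0369, 0.1139]
ee_rot: [0.003, 0.998, 0.059, -0.012]
contact_force: [-0.6, -0.8, 0.6]
width: -0.0001
```

Request:
drive_tool --pt "0 0 2 0 -1" --pt "0 0 4 0 -1" --pt "0 0 5 0 -1" --pt "0 0 6 0 -1"

```text
clock: 15.2
position: [0.5612, 0.0369, 0.1092]
ee_rot: [0.003, 0.998, 0.059, -0.011]
contact_force: [-3.0, 0.6, 11.5]
width: 0.0001
```

Request:
drive_tool --pt "0 0 2 0 -1" --pt "0 0 3 0 -1" --pt "0 0 3 0 -1"

```text
clock: 15.5
position: [0.5618, 0.0371, 0.109]
ee_rot: [0.003, 0.998, 0.059, -0.01]
contact_force: [-3.4, 0.2, 12.8]
width: -0.0002
```

Request:
drive_tool --pt "0 0 3 0 -1" --pt "0 0 4 0 -1" --pt "0 0 5 0 -1" --pt "0 0 5 0 -1"

```text
clock: 15.9
position: [0.5624, 0.0371, 0.1088]
ee_rot: [0.003, 0.998, 0.059, -0.008]
contact_force: [-6.3, 0.6, 24.1]
width: -0.0002
```

Request:
drive_tool --pt "0 0 5 0 -1" --pt "0 0 0 0 -1" --pt "0 0 -10 0 -1" --pt "0 0 -35 0 -1" --pt "0 0 -70 0 -1"

```text
clock: 16.4
position: [0.5623, 0.0377, 0.1781]
ee_rot: [0.003, 0.998, 0.059, -0.01]
contact_force: [1.2, -0.1, -0.3]
width: 0.0004
```

Request:
drive_tool --pt "0 0 -40 0 -1" --pt "0 0 -60 0 -1" --pt "0 0 -60 0 -1"

```text
clock: 16.7
position: [0.5658, 0.0381, 0.2419]
ee_rot: [0.004, 0.998, 0.059, -0.006]
contact_force: [0.1, 0.2, 0.1]
width: -0.0002
```

```bash
python3 - <<'E'
from h import *
import pickle
s,p,R=tool(); print(s["clock"],p,np.abs(s["qd"]).max(),R[:,2],s["contact_force"],s["width"])
pickle.dump(manip.get_calibration("wrist"),open("cal_w10.pkl","wb"))
im=manip.get_image("wrist"); cv2.imwrite("pics/m1.png",im)
im=manip.get_image("scene"); a=cv2.resize(im[200:340,230:370],None,fx=2.8,fy=2.8,interpolation=cv2.INTER_CUBIC)
im=manip.get_image("side"); b=cv2.resize(im[200:340,240:380],None,fx=2.8,fy=2.8,interpolation=cv2.INTER_CUBIC)
cv2.imwrite("pics/m2.png",np.hstack([a,b]))
E
```

```text
16.7 [0.56579894 0.03808287 0.24190788] 0.08204042685179498 [-0.01099898 -0.00787849 -0.99990847] [0.05968524 0.22239398 0.11539067] -0.00019217609468494677
```

View pics/m1.png

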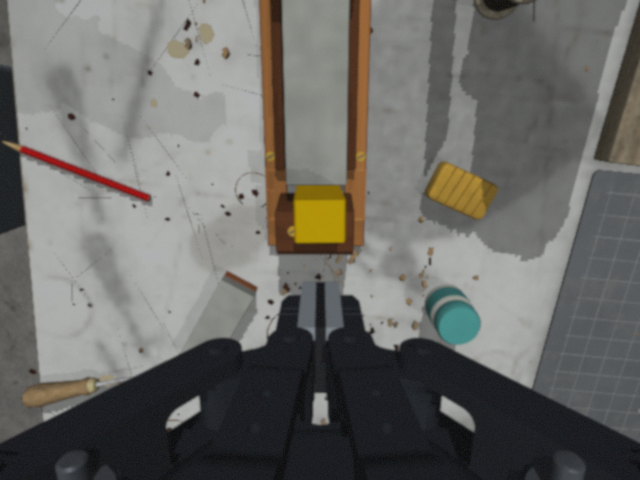

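View pics/m2.png

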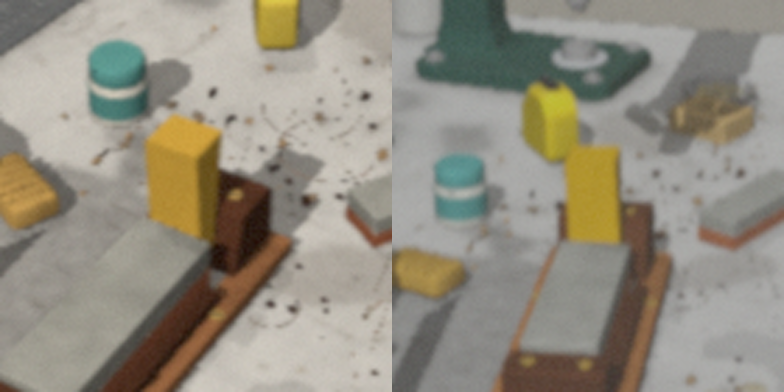

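```bash
python3 - <<'E'
from h import *
import pickle
s=manip.get_state(); print(s["clock"],s["contact_force"])
im=manip.get_image("scene"); cv2.imwrite("pics/n1.png",cv2.resize(im[225:305,265:345],None,fx=7,fy=7,interpolation=cv2.INTER_CUBIC))
c=pickle.load(open("cal_w10.pkl","rb"))
for z in(.10,.105,.11):
    P=bp("wrist",[(294.5,187),(345,185.5),(346,242),(295,243)],z,c); print(z,P.mean(0).round(4),[round(1e3*np.linalg.norm(P[i]-P[(i+1)%4]),1) for i in range(4)],proj("scene",P).round(1).tolist())
E
```

```text
16.85 [-1.08179745 -0.77208404 -0.41649217]
0.1 [0.5668 0.0376 0.1   ] [np.float64(35.3), np.float64(41.4), np.float64(37.1), np.float64(41.1)] [[296.5, 261.3], [278.1, 254.5], [290.7, 241.1], [309.6, 248.0]]
0.105 [0.5667 0.0388 0.105 ] [np.float64(34.7), np.float64(40.6), np.float64(36.4), np.float64(40.4)] [[296.0, 259.1], [277.8, 252.4], [290.3, 239.4], [309.0, 246.1]]
0.11 [0.5667 0.04   0.11  ] [np.float64(34.1), np.float64(39.9), np.float64(35.8), np.float64(39.7)] [[295.6, 257.0], [277.6, 250.4], [289.9, 237.6], [308.3, 244.2]]
```

View pics/n1.png

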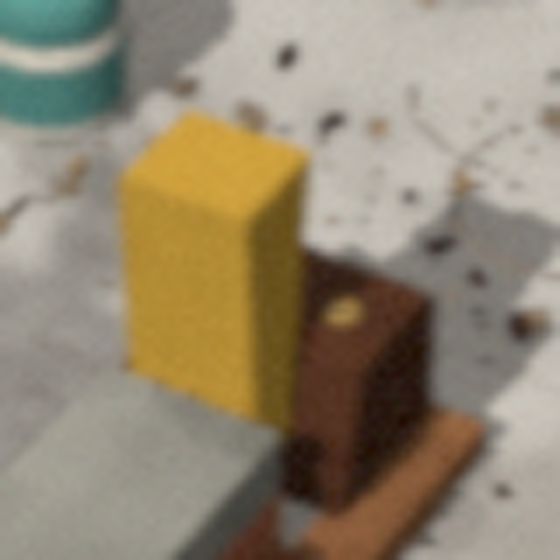

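```bash
python3 - <<'E'
from h import *
for b,t in (((283.6,278.1),(282.4,251)),((299.7,283.9),(300.7,256.4))):
    B=bp("scene",[b],.048)[0]
    zs=np.linspace(.08,.13,101); P=proj("scene",np.c_[np.tile(B[:2],(101,1)),zs]); i=np.argmin(np.abs(P[:,1]-t[1])); print(B.round(4),"top z",zs[i],P[i],t)
E
```

```text
[0.5749 0.0559 0.048 ] top z 0.1075 [282.97188812 251.09988856] (282.4, 251)
[0.544  0.0503 0.048 ] top z 0.1085 [299.71984042 256.34518676] (300.7, 256.4)
```

```bash
python3 - <<'E'
from rig import manip
print(manip.sign_off(), manip.get_state()["clock"])
E
```

```text
the job is handed in; nothing more can be done
the job is handed in; nothing more can be done
```

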